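# Drift a vacuum pump's foot into line and pin it

## Robot

A 6-joint arm with a two-finger parallel gripper is mounted at the origin on the work surface. World frame = base frame: x ahead of the robot, y to its left, z up, the work surface at z = 0. Lengths are in mm, angles in rad, forces in N, time in s.
With the tool pointing down it reaches from about 400 to 925 mm from the base axis. Payload 12.5 kg.
Tool frame: the origin (TCP) lies at the very end of the fingers, on their centre line; the grasp point (between the pads) lies 19 mm behind it (env.grasp_offset is the distance from the TCP to the grasp point, in mm); z points along the fingers, y is the direction in which the jaws open and shut (so a half turn about z gives the same grasp; the last joint's range is limited). The gripper opens to 95 mm and grips with 3 to 60 N. Pads are 20 mm wide; open, the fingers measure 119 mm over their backs; the gripper's body (75 mm by 180 mm) begins 59 mm behind the grasp point.
Start: joints at [-1.251, 0.491, 1.559, -0, 1.092, -0.106], TCP at [258.18, -569.201, 214.661] pointing down, gripper open.
Joint ranges: [-3.1, 3.1], [-0.84, 2.19], [0.05, 2.79], [-1.13, 4.28], [0.06, 2.93], [-2.69, 2.69]. Speed limits (rad/s): [2.22, 2.22, 2.79, 3.14, 3.14, 3.14].

## Interface

Orientations are given as [roll, pitch, yaw] about the fixed x, y, z axes, in that order (R = Rz(yaw) Ry(pitch) Rx(roll)).
In Python, from cell import env gives the robot as it stands. The module is installed in compiled form; this text tells all that it offers.
- The arm moves only by the shell command python3 -m pendant 'ROWS'. ROWS is JSON, one flat list of numbers, 5 for each row, row after row: the shift along the tool's x, y, z as a fraction of full scale, then the turn about the tool's z as a fraction of full scale, then the gripper's target within -1 to 1 (shut at 1, half-way at 0, fully open at -1). In form: [x, y, z, turn, grip, x, y, z, turn, grip, ...]. A call has 1 to 10 rows; each row shifts and turns the commanded pose from where the row before left it, along the tool's axes as they then stand; what a row does not reach is not made up. Full scale, the value 1, is 0.4 m for a shift and 180 degrees for a turn. A row lasts 1/8 s, in which the tool goes at most 62.5 mm and 10.7 degrees, less where a joint would pass 70% of its speed; a pose out of reach is approached as far as the arm can. A call with a number of a shift or a turn outside -1 to 1 is refused whole. A call with a gripper value outside its range is refused whole. The fingers move at their own pace and stop on an object; the grip force is fixed at half the most. Time passes only in rows, so rows that do not move let the fingers close. It gives the time, the measured TCP pose, the force and the opening at its end, in the units of the state.
- env.state(): the state, without advancing time (a new reading comes with each control period).
- env.read_camera(name): name is "scene" or "top"; returns the picture (420x560x3 uint8, red, green, blue); there is no depth.
- env.camera_model(name): a dict with "fx", "fy", "cx", "cy" (pixels), "view" (4x4, takes a point from world to camera coordinates). Camera axes: x right, y down, z forward; pixel columns grow to the right and rows downward; lengths in mm; the calibration is good to about 2 mm. A picture is of the moment at which its call begins. camera_model takes no time and is no camera call.
- env.job_done(): hands the job in, once; it reports no verdict.
Trained networks look in the newest picture that a camera, given by its name, has taken for a name from the list of things; names that differ only in an ending like _2 or _b are one class to them, and where a whole thing is asked for, a point or a joint stands for the part that bears it (a point fixed in the world has none). Each returns a list of dicts, best first, with "confidence" (0 to 1); they miss things now and then, are a little off and sometimes report something else, mostly with a low value. They report only what shows in the picture. A call takes as long as a camera call.
- env.masks_of(thing, camera): "region" (420x560 bool, what is visible of it).
- env.landmark_of(thing, camera): "xyz" ([x, y, z] in mm, in world coordinates, good to about 4 mm: a listed point, or the origin of a listed thing).
The state is a dict: "t": time; "joints": joint angles; "qvel": joint speeds; "tau": joint torques, N m; "eef_pos": TCP position; "tcp_rot": TCP orientation; "ft_force": force on the tool from outside, world axes, zero at the start; "moment": the same for the moment, N m; "opening": opening from 0.0 (shut) to 1.0 (fully open).
Only numpy, scipy, OpenCV 4.12 (cv2) and the standard library are available. Lean on these libraries where they do the work, as an engineer would, in place of code of your own. Each camera call takes 0.05 s, during which the arm holds its last target.

## Task

The vacuum pump is back on its sliding mount, but the holes at the front of its foot plate do not meet the holes in the rail below. Put the tapered drift from the tool block down through the larger front hole, feel for the rail's hole beneath and work it in without ever forcing it, until its collar lies flat on the plate and the pump has been drawn into line. Then push the thin black-knobbed pin fully home in the smaller front hole; let the drift do the lining up rather than shoving the pump, leave drift and pin standing in their holes, and disturb nothing else.

Things in the scene. Friction and masses are not known exactly. Their poses are not given: they have to be found in the camera images.
- pump_base: Dark steel frame fixed to the bench: side bars, rear member, and a front cross rail (60 mm wide, along the frame's x, top face 58 mm above the bench, top wall 12 mm thick, hollow below) with a 24 and a 13 mm hole, 130 mm apart along x as in the foot plate. Origin: on the bench under the front's middle, z up; the pump stands towards -y. The rail is clamped fast in wide slots; its place is not measured.
- foot_drift_hole (a point): Centre of the larger hole (24 mm wide) in the front of the pump's aluminium foot plate, at the plate's top face (66 mm above the bench; plate 8 mm thick, lying on the rail): the front hole nearer the robot. The rail's matching 24 mm hole is not straight below but up to 12 mm off to either side along x of pump_base and up to 10 mm along y. All rims have a 1 mm chamfer.
- foot_pin_hole (a point): Centre of the smaller hole (13 mm wide) in the foot plate, at its top face (66 mm above the bench), 130 mm from the larger one along x of pump_base. The rail's matching 13 mm hole comes into line with it (within about 1 mm) when the larger holes are in line.
- pump: Vacuum pump, 6 kg: foot plate 200 x 350 mm, with a black ribbed motor and cream heads from 110 mm behind the front holes, 250 mm high. On its sliding mount it can shift some 14 mm any way but not turn; stiff friction: 3 to 5 N sideways moves it, and it stays where left. Origin: 58 mm above the bench, 320 mm behind the middle between the front holes; axes as pump_base's.
- drift: Tapered drift, greased bright steel, 0.22 kg, upright. Origin: centre of the collar's underside (at the foot plate's top once seated); z up its axis. Below: 23 mm round shank for 16 mm, then straight taper to a 5 mm tip at 62 mm. Above: collar 36 mm wide, 6 mm high, rubber-faced below, then round 24 mm grip up to 52 mm. Hangs by its collar in any of the tool block's holes, 1 mm play.
- pin: Locating pin, 0.06 kg, upright. Origin: centre of the knob's underside (at the foot plate's top once seated); z up its axis. Below: 10 mm round steel shank 36 mm long, its last 5 mm tapered to 5 mm wide. Above: black plastic knob, 36 mm wide for 4 mm, then 22 mm, 34 mm high. Hangs by its knob in any of the tool block's holes, with up to 7 mm play.
- tool_block: Wooden block 70 x 230 x 85 mm, fixed, with four square 25 mm holes in a row along its y at -82.5, -27.5, 27.5 and 82.5 mm, 70 mm deep. Origin: centre of its underside. It holds drift, pin, punch and shoulder_screw.
- punch: Parallel punch, not needed: grip and collar as the drift's, but a straight 22 mm shank with no taper. Stands in the tool block. Origin: centre of the collar's underside.
- shoulder_screw: Dark steel shoulder screw, not needed: 36 mm round head 19 mm high, 18 mm shank. Stands in the tool block. Origin: centre of the head's underside.
- flask_pot0: Bystander: glass flask in a white plastic pot, 78 mm wide, 140 mm high. Origin: centre of its underside.
- flask_pot1: Bystander: the same.
- flask_pot2: Bystander: the same.
- spanner: Bystander: steel spanner lying on the bench, 170 mm long. Origin under its middle.
- wash_bottle: Bystander: white jar, 64 mm wide, 130 mm high. Origin: centre of its underside.
- screw_tray: Bystander: grey open tray 110 x 90 x 30 mm. Origin: centre of its underside.
- cork_ring: Bystander: cork ring 110 mm wide, 25 mm high. Origin: centre of its underside.
- screwdriver: Bystander: screwdriver with black handle, 200 mm long, lying. Origin under its middle.

How it is judged (in metres and radians):
On the way, in this order (a step that is already met when the one before it is completed fails the run):
1. the drift stands through both larger holes with its collar on the plate, through plate and rail (z of drift in the frame of foot_drift_hole between -0.003 and 0.002 m and horizontal distance between drift and foot_drift_hole below 0.002 m and angle between drift's own z axis and vertical below 0.06 rad), for 0.2 s.
2. the pin is fully home through both smaller holes, the drift still in (all of step 1 and z of pin in the frame of foot_pin_hole between -0.003 and 0.002 m and horizontal distance between pin and foot_pin_hole below 0.003 m and angle between pin's own z axis and vertical below 0.06 rad), for 0.2 s.
At the end, for the whole second after the job is handed in: Drift and pin both stand upright (within 0.06 rad), released and at rest, fully home: collar and knob within 2 mm of the foot plate's top, axes within 2 mm (drift) and 3 mm (pin) of the plate's holes, so through plate and rail (all of step 2 and linear speed of each of drift, pin below 0.02 m/s); the robot touches nothing.
It fails at once if the drift is forced: it presses on the foot plate and the rail with more than 35 N in all (contact force between drift and pump_base above 35 N).
It fails at once if the pin is forced: it presses on the foot plate and the rail with more than 35 N in all (contact force between pin and pump_base above 35 N).
It fails at once if the pump is shoved: gripper, arm or another tool presses on it with more than 6 N (contact force between any of the arm, the fingers, punch, shoulder_screw and pump above 6 N).
It fails at once if a bystander is moved by more than 20 mm (distance of any of punch, shoulder_screw, flask_pot0, flask_pot1, flask_pot2, spanner, wash_bottle, screw_tray, cork_ring, screwdriver from where it was at the start of the episode above 0.02 m).
It also fails if it takes over 72 s, if anything falls off the work surface, if the arm or the gripper's body presses on something with over 40 N, if the wrist force passes 120 N, or if a joint passes its speed limit or range.

## Working session

There is one attempt and no reset: what is moved stays moved. The work goes in short steps, Python scripts to look and compute and a shell command to move; the robot and the scene stay as the last step left them, time stands still between calls to the robot, and variables do not carry over. Pictures are saved under pics/ and viewed, and the job is handed in when it is done.

```bash
mkdir -p pics; python3 - <<'E'
from cell import env
import cv2
print(env.state())
for c in ("scene","top"):
    im=env.read_camera(c); cv2.imwrite(f"pics/a_{c}.png",im[:,:,::-1])
    m=env.camera_model(c); print(c,m)
    for t in ("foot_drift_hole","foot_pin_hole","drift","pin","tool_block","punch","shoulder_screw","pump","pump_base"):
        r=env.landmark_of(t,c)
        print(t,[( [round(float(v),1) for v in d["xyz"]],round(d["confidence"],2)) for d in r[:3]])
print(env.state()["t"])
E
```

```text
{'t': 0.0, 'joints': array([-1.25059585e+00,  4.91508391e-01,  1.55945973e+00, -3.34734578e-05,
        1.09171089e+00, -1.05581959e-01]), 'qvel': array([ 5.21636216e-04,  1.82559714e-04, -2.69666101e-04, -6.67760039e-05,
       -3.52092887e-04, -2.93564527e-04]), 'tau': array([-1.87347227e-04, -6.12643862e+01, -2.58184665e+01,  6.91700843e-02,
        4.83199989e-02, -1.05019483e-04]), 'eef_pos': array([ 258.08914944, -568.94443013,  214.09000373]), 'tcp_rot': array([-3.14050922e+00, -8.49635212e-05,  4.25797833e-01]), 'ft_force': array([ 0.00498151, -0.17661398,  0.44503203]), 'moment': array([0.01628741, 0.04597987, 0.01833018]), 'opening': 0.9969373629542017}
scene {'fx': 491.6036717755356, 'fy': 491.6036717755356, 'cx': 275.825422275931, 'cy': 210.78985076507627, 'view': array([[-6.31675186e-01,  7.75230720e-01,  1.94672797e-03,
         3.05239700e+02],
       [ 4.48630224e-01,  3.67599492e-01, -8.14617417e-01,
        -2.01145150e+02],
       [-6.32232063e-01, -5.13700247e-01, -5.79995409e-01,
         1.75618198e+03],
       [ 0.00000000e+00,  0.00000000e+00,  0.00000000e+00,
[... 706 characters left out ...]
7e-02,  3.56353852e-03, -9.98533057e-01,
         1.30330979e+03],
       [ 0.00000000e+00,  0.00000000e+00,  0.00000000e+00,
         1.00000000e+00]])}
foot_drift_hole [([501.9, -24.9, 66.3], 0.62)]
foot_pin_hole [([623.1, -18.5, 66.7], 0.79)]
drift [([502.4, 361.6, 86.0], 0.62), ([625.6, -18.1, 67.2], 0.16)]
pin [([505.8, 307.8, 82.1], 0.41)]
tool_block [([512.8, 280.3, 1.0], 0.67), ([412.1, 521.9, -2.9], 0.34)]
punch [([517.9, 249.2, 85.8], 0.47), ([291.3, 312.1, -0.4], 0.25)]
shoulder_screw [([519.0, 200.3, 87.0], 0.5), ([717.5, 338.9, 3.1], 0.45)]
pump [([575.5, -343.5, 61.3], 0.86), ([623.9, -20.5, 65.7], 0.19)]
pump_base [([560.9, -23.1, -1.4], 0.79), ([294.5, 311.6, 2.6], 0.71)]
1.0
```

View pics/a_scene.png

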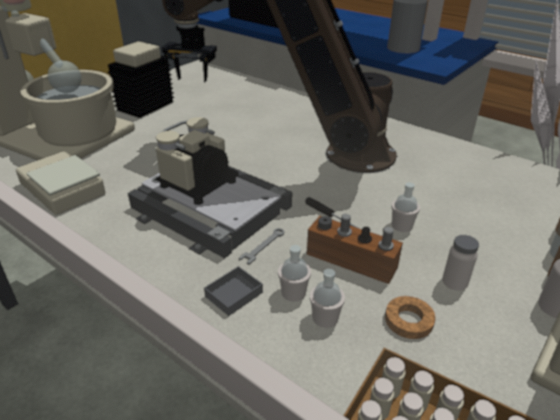

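View pics/a_top.png

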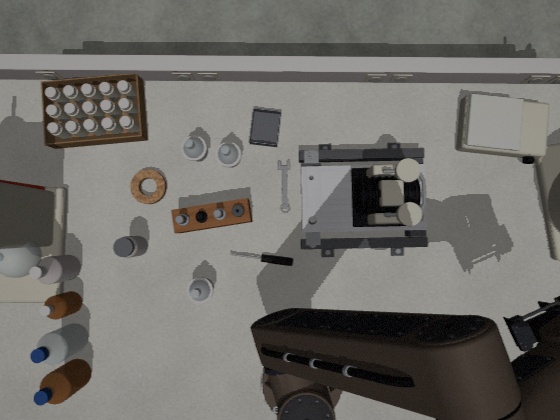

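```bash
python3 - <<'E'
import cv2
a=cv2.imread("pics/a_top.png")
cv2.imwrite("pics/a_top_z.png",cv2.resize(a[100:260,140:340],None,fx=4,fy=3.75,interpolation=cv2.INTER_CUBIC))
b=cv2.imread("pics/a_scene.png")
cv2.imwrite("pics/a_scene_z.png",cv2.resize(b[150:300,220:420],None,fx=4,fy=4,interpolation=cv2.INTER_CUBIC))
E
```

```text
(no output)
```

View pics/a_top_z.png

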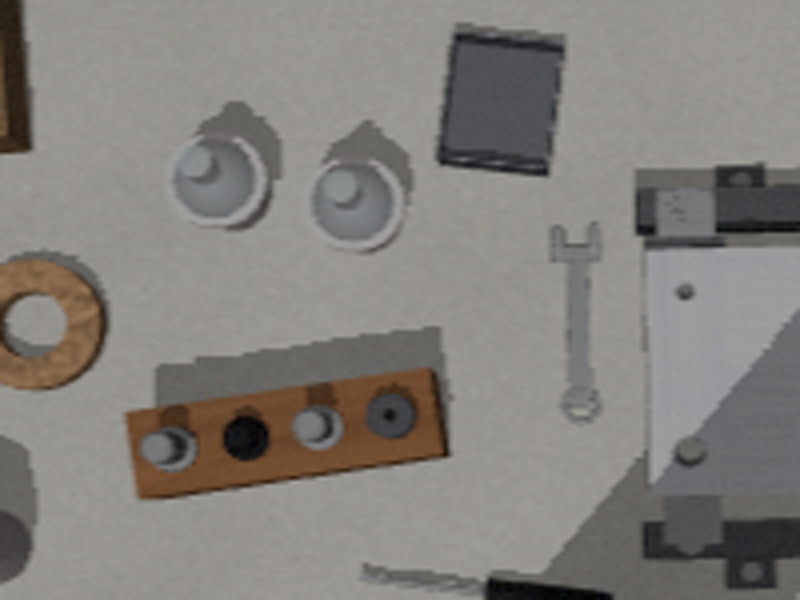

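View pics/a_scene_z.png

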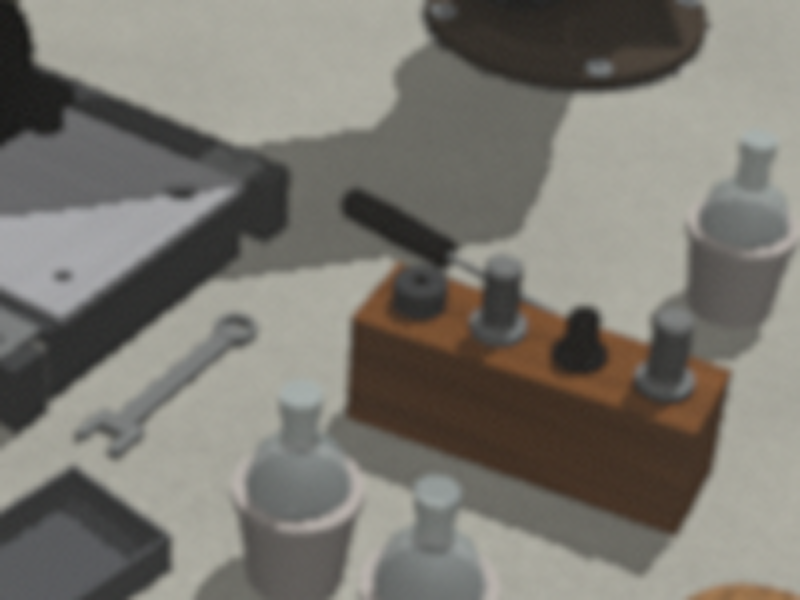

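The pictures show the block with four tools (top view, x 172–252, y 200–232) and the plate holes at top-view pixels (312, 220), larger, and (311, 178), smaller. Next I'll refine these by back-projection and check which tool is the drift.

```bash
cat > h.py <<'E'
from cell import env
import numpy as np, cv2
def ray(c,u,v,z):
    m=env.camera_model(c); V=np.array(m["view"]); R=V[:3,:3]; t=V[:3,3]
    d=R.T@np.array([(u-m["cx"])/m["fx"],(v-m["cy"])/m["fy"],1.0]); o=-R.T@t
    return (o+d*(z-o[2])/d[2])
def proj(c,p):
    m=env.camera_model(c); V=np.array(m["view"]); q=V[:3,:3]@np.array(p,float)+V[:3,3]
    return q[0]/q[2]*m["fx"]+m["cx"], q[1]/q[2]*m["fy"]+m["cy"]
def crop(c,u0,v0,w,h,k,name,im=None):
    im=env.read_camera(c) if im is None else im
    cv2.imwrite(name,cv2.resize(im[v0:v0+h,u0:u0+w,::-1],None,fx=k,fy=k,interpolation=cv2.INTER_CUBIC)); return im
E
python3 - <<'E'
from h import *
np.set_printoptions(precision=1,suppress=True)
acc={}
for k in range(3):
  for c in ("top","scene"):
    im=env.read_camera(c)
    for t in ("foot_drift_hole","foot_pin_hole","drift","pin","punch","tool_block"):
        for d in env.landmark_of(t,c)[:1]:
            if d["confidence"]>.35: acc.setdefault((t,c),[]).append(np.r_[d["xyz"],d["confidence"]])
for k,v in acc.items(): print(k,np.array(v).mean(0),np.array(v).std(0),len(v))
im=env.read_camera("top"); crop("top",165,190,100,50,8,"pics/b_blk.png",im); crop("top",290,150,60,100,6,"pics/b_h.png",im)
for t in("drift","punch","pin","shoulder_screw","tool_block"):
    for d in env.masks_of(t,"top")[:2]:
        r=d["region"]; ys,xs=np.nonzero(r); print(t,d["confidence"],xs.mean(),ys.mean(),r.sum())
        if t=="tool_block": print(cv2.minAreaRect(np.c_[xs,ys].astype(np.float32)))
print(env.state()["t"])
E
```

```text
('foot_drift_hole', 'top') [499.7 -26.3  65.1   0.8] [1.4 0.9 1.9 0.2] 3
('foot_pin_hole', 'top') [623.1 -20.6  66.6   0.8] [1.5 0.7 1.6 0.1] 3
('drift', 'top') [501.4 361.4  83.9   0.6] [0.8 0.5 1.  0.1] 3
('pin', 'top') [541.1 225.5  57.9   0.6] [ 47.3 116.4  39.2   0.1] 3
('punch', 'top') [513.  250.9  85.1   0.5] [1.3 1.2 0.6 0.1] 3
('tool_block', 'top') [512.3 278.5   2.2   0.9] [1.  1.8 1.8 0.1] 3
('foot_drift_hole', 'scene') [501.5 -28.7  65.7   0.8] [1.7 1.5 1.3 0.2] 3
('foot_pin_hole', 'scene') [590.5 106.9  71.2   0.7] [ 64.  177.8   9.5   0.1] 3
('drift', 'scene') [539.6 377.   29.9   0.7] [46.6 87.4 42.9  0.1] 3
('pin', 'scene') [604.7 247.3  55.4   0.6] [136.6  85.5  38.7   0.1] 3
('punch', 'scene') [511.4 157.3  78.7   0.7] [  7.6 130.5  10.2   0.1] 3
('tool_block', 'scene') [511.6 278.7   0.4   0.8] [0.9 0.4 1.5 0.1] 3
drift 0.69 182.6946564885496 219.21374045801528 131
punch 0.29 270.679012345679 258.72222222222223 324
pin 0.73 228.27389705882354 153.7922794117647 544
pin 0.63 201.8095238095238 216.76190476190476 105
shoulder_screw 0.67 238.11111111111111 210.48888888888888 135
tool_block 0.77 212.25632490013317 215.6797603195739 1502
((211.90708923339844, 215.40516662597656), (24.792924880981445, 80.58473205566406), 81.11934661865234)
3.4
```

View pics/b_blk.png

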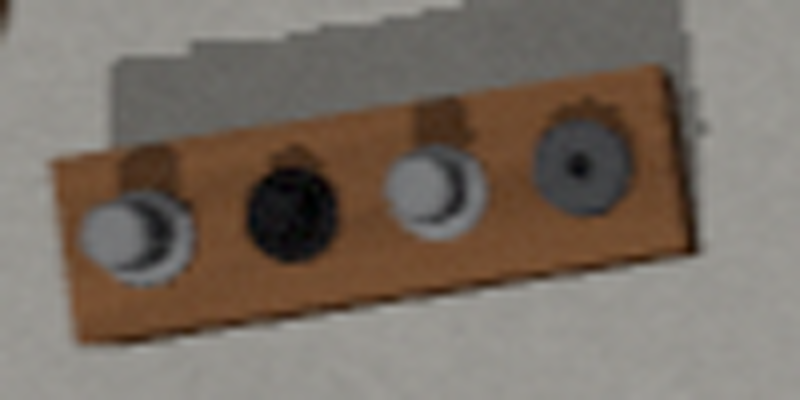

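View pics/b_h.png

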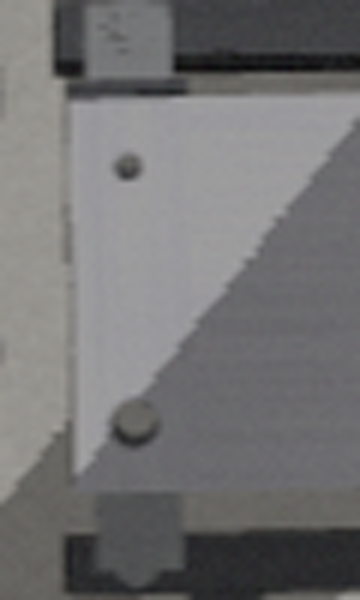

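```bash
python3 - <<'E'
from h import *
np.set_printoptions(precision=1,suppress=True,linewidth=200)
for n,u,v,z in (("drift collar",182.6,219.2,91),("drift top",178.9,218.6,137),("pin bottom",201.1,216.3,89),("pin top",201.1,216.3,119),("punch top",216.7,213.2,137),("bigH",312.1,219.7,66),("smallH",310.7,177.2,66)):
    print(n,ray("top",u,v,z))
for u,v in ((55,160),(663,68),(692,252),(80,343)):
    print("corner",ray("top",165+(u+.5)/8-.5,190+(v+.5)/8-.5,85))
ims=[env.read_camera("top") for k in range(4)]; im=np.mean(ims,0)
print(im[212:228,305:320].mean(2).round(0).astype(int))
print(im[171:184,304:318].mean(2).round(0).astype(int))
def e(a,n,k):
    a=np.clip((a-a.min())*255/(a.max()-a.min()),0,255).astype(np.uint8)[:,:,::-1]
    cv2.imwrite(n,cv2.resize(a,None,fx=k,fy=k,interpolation=cv2.INTER_CUBIC))
e(im[205:235,297:327],"pics/c1.png",20)
s=np.mean([env.read_camera("scene") for k in range(4)],0)
p=proj("scene",(501,-27,66)); print(p)
u,v=int(p[0]),int(p[1]); e(s[v-15:v+15,u-20:u+20],"pics/c2.png",20)
E
```

```text
drift collar [499.5 357.8  91. ]
drift top [499.8 357.2 137. ]
pin bottom [508.6 303.5  89. ]
pin top [507.5 297.5 119. ]
punch top [516.1 249.5 137. ]
bigH [501.9 -27.7  66. ]
smallH [631.  -22.9  66. ]
corner [528.1 393.2  85. ]
corner [564.4 166.9  85. ]
corner [495.8 155.2  85. ]
corner [460.1 382.3  85. ]
[[156 153 153 155 155 155 155 155 155 156 138 106 107 106 107]
 [156 154 153 156 155 155 154 154 156 155 136 106 107 108 107]
 [156 154 154 155 156 155 155 154 156 138 108 106 107 106 106]
 [155 154 155 155 155 154 155 154 138 109 108 107 106 107 106]
 [155 155 154 156 154 147 130 116 107 105 108 106 105 107 107]
 [155 155 154 153 138 113 102 102  96  88  98 107 107 107 105]
 [156 154 154 141 111 100 100 102 100 100  98 100 107 108 107]
 [156 155 152 125  91 101 102 101 100 102 100 101 106 108 108]
 [156 156 142 105  88 100 101 102 101 103  89  90 107 107 108]
 [155 155 147 109  58  85 102 103 102  95  74  84 106 107 107]
 [156 155 137  91  57  53  74  81  72  61  63  94 107 108 107]
 [156 155 136 103  82  50  47  45  47  58  89 108 107 107 107]
 [156 138 109 107 104  92  76  6
[... 351 characters left out ...]
2 155 154 154 154 156 156 156 156 154 155 155]
 [154 152 153 154 154 154 155 156 156 155 156 155 156 155]
 [153 152 152 155 154 150 141 134 141 152 156 154 155 155]
 [153 153 153 154 151 133 105 100 101 134 156 155 155 155]
 [153 152 153 154 140 101  89  99  90 120 153 155 156 155]
 [155 153 152 155 142  99  69  77  74 114 152 155 155 156]
 [153 152 152 155 155 129  76  69  98 138 154 155 155 155]
 [154 153 153 155 155 154 148 148 154 155 155 155 155 155]
 [153 152 153 154 154 154 156 156 156 156 155 155 155 156]
 [154 153 153 155 154 155 156 156 156 156 156 154 155 155]
 [154 153 152 154 155 154 156 156 157 156 156 155 155 155]]
(np.float64(264.6968450970947), np.float64(196.8683760087408))
```

View pics/c1.png

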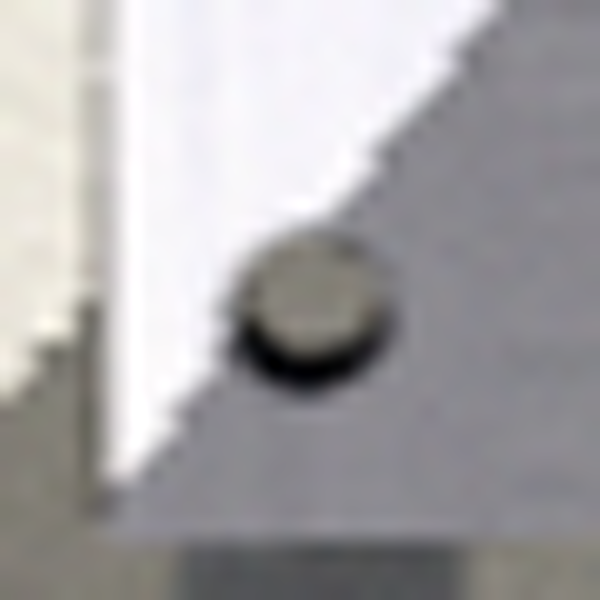

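View pics/c2.png

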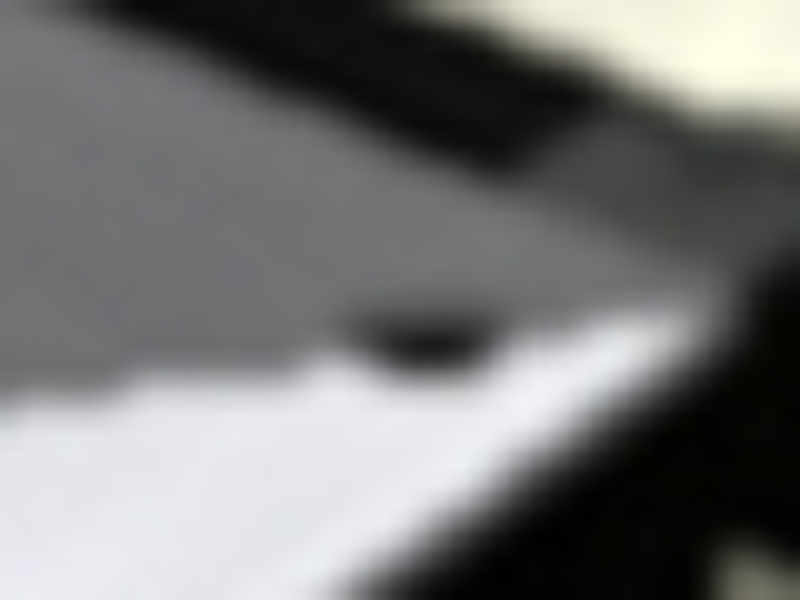

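Through the larger hole I can see a beige lens, which is the bench below. A dark crescent on the image-bottom side of it means the rail hole is shifted towards world +x. Next I'll fit that offset.

```bash
cat > fit.py <<'E'
from h import *
from scipy.optimize import differential_evolution, lsq_linear
np.set_printoptions(precision=2,suppress=True,linewidth=200)
im=np.mean([env.read_camera("top") for k in range(4)],0)
m=env.camera_model("top")
def run(c0,r,lit):
    u,v=proj("top",(c0[0],c0[1],66)); U0,V0=int(round(u))-7,int(round(v))-7; N=15; S=5
    g=(np.arange(N*S)+.5)/S-.5
    uu,vv=np.meshgrid(U0+g,V0+g)
    P={}
    V=np.array(m["view"]);R=V[:3,:3];o=-R.T@V[:3,3]
    d=np.stack([(uu-m["cx"])/m["fx"],(vv-m["cy"])/m["fy"],np.ones_like(uu)],-1)@R
    def at(z): return (o+d*((z-o[2])/d[...,2])[...,None])[...,:2]
    p66,p58,p46=at(66),at(58),at(46)
    tgt=im[V0:V0+N,U0:U0+N]
    def model(q,full=False):
        pc=np.array(q[:2]); rc=np.array(q[2:4])
        inh=np.hypot(*(p66-pc).transpose(2,0,1))<r+.5
        thr=inh&(np.hypot(*(p58-pc).transpose(2,0,1))<r)&(np.hypot(*(p58-rc).transpose(2,0,1))<r)&(np.hypot(*(p46-rc).transpose(2,0,1))<r)
        if lit: sh=np.zeros_like(inh)
        else: sh=(p66[...,0]*np.cos(q[4])+p66[...,1]*np.sin(q[4]))<q[5]
        cl=[~inh&sh,~inh&~sh,inh&~thr,thr]
        A=np.stack([c.reshape(N,S,N,S).mean((1,3)).ravel() for c in cl],1)
        X=np.linalg.lstsq(A,tgt.reshape(-1,3),rcond=None)[0]
        # avoid degenerate
        e=((A@X-tgt.reshape(-1,3))**2).sum()
        if full: print(X)
        return e
    b=[(c0[0]-5,c0[0]+5),(c0[1]-5,c0[1]+5),(c0[0]-13,c0[0]+13),(c0[1]-12,c0[1]+12)]
    if not lit: b+=[(-1.6,1.6),(300,640)]
    s=differential_evolution(model,b,seed=1,maxiter=300,popsize=15,tol=1e-8)
    print(s.x,s.fun,"offset",s.x[2:4]-s.x[:2]); model(s.x,True)
run((502,-27.7),12,False)
run((631,-22.9),6.5,True)
E
python3 fit.py
```

```text
[500.66 -27.59 507.06 -29.09   0.89 300.04] 11600.39116998255 offset [ 6.4 -1.5]
[[106.59 105.88 108.85]
 [153.95 153.13 155.15]
 [ 55.99  55.93  57.16]
 [103.09 101.62  98.21]]
[630.67 -23.45 627.76 -24.5 ] 4077.6713491809996 offset [-2.91 -1.06]
[[  0.     0.     0.  ]
 [153.96 153.2  155.51]
 [101.7  100.43  99.19]
 [ 71.92  71.95  72.64]]
```

```bash
cat >> h.py <<'E'
def go(x,y,z,yawdeg=None,st=None):
    s=env.state(); p=s["eef_pos"]; r=s["tcp_rot"]; 
    from scipy.spatial.transform import Rotation as Ro
    R=Ro.from_euler("xyz",r).as_matrix()
    d=R.T@(np.array([x,y,z])-p)
    print("t",round(s["t"],2),"pos",np.round(p,1),"rpy",np.round(r,4),"yaw",round(np.degrees(r[2]),2),"F",np.round(s["ft_force"],2),"M",np.round(s["moment"],2),"op",round(s["opening"],3),"j",np.round(s["joints"],2))
    print("tool d mm",np.round(d,1),"frac",np.round(d/400,4), "turn", None if yawdeg is None else round(-(yawdeg-np.degrees(r[2]))/180,4))
E
python3 -m pendant '[0,0,-0.03,-0.0415,-1, 0,0,-0.03,-0.0415,-1, 0,0,-0.03,-0.0415,-1, 0,0,-0.03,-0.0415,-1, 0,0,-0.03,-0.0415,-1, 0,0,-0.03,-0.0415,-1, 0,0,-0.03,-0.0415,-1, 0,0,-0.03,-0.0415,-1, 0,0,-0.03,-0.0415,-1, 0,0,-0.03,-0.0415,-1]'
python3 -c "
from h import *
go(430,0,330,99.1)"
```

```text
t: 5.25
eef_pos: [258.1, -569.1, 335.0]
tcp_rot: [-3.142, 0.0, 1.734]
ft_force: [-0.2, 0.2, -0.3]
opening: 0.998
t 5.25 pos [ 258.1 -569.1  335. ] rpy [-3.1416  0.      1.7338] yaw 99.34 F [-0.17  0.24 -0.32] M [ 0.03 -0.08  0.02] op 0.998 j [-1.25  0.4   1.39 -0.    1.36 -1.41]
tool d mm [533.7 262.    5. ] frac [1.3342 0.6549 0.0126] turn 0.0013
```

```bash
python3 -m pendant '[0.13,0.065,0,0,-1, 0.13,0.065,0,0,-1, 0.13,0.065,0,0,-1, 0.13,0.065,0,0,-1, 0.13,0.065,0,0,-1, 0.13,0.065,0,0,-1, 0.13,0.065,0,0,-1, 0.13,0.065,0,0,-1, 0.13,0.065,0,0,-1, 0.13,0.065,0,0,-1]'
python3 -c "
from h import *
go(499.7,358,230,99.1)"
```

```text
t: 6.5
eef_pos: [432.9, -12.7, 335.0]
tcp_rot: [3.141, 0.0, 1.729]
ft_force: [0.5, -0.5, 0.2]
opening: 1.001
t 6.5 pos [432.9 -12.7 335. ] rpy [3.1407e+00 4.0000e-04 1.7295e+00] yaw 99.09 F [ 0.53 -0.46  0.17] M [-0.08 -0.13 -0.02] op 1.001 j [-0.18  0.09  1.81 -0.    1.24 -0.34]
tool d mm [355.6 124.4 104.9] frac [0.8889 0.3111 0.2623] turn -0.0
```

```bash
python3 -m pendant '[0.111,0.0389,0.0328,0,-1, 0.111,0.0389,0.0328,0,-1, 0.111,0.0389,0.0328,0,-1, 0.111,0.0389,0.0328,0,-1, 0.111,0.0389,0.0328,0,-1, 0.111,0.0389,0.0328,0,-1, 0.111,0.0389,0.0328,0,-1, 0.111,0.0389,0.0328,0,-1, 0,0,0,0,-1]'
python3 - <<'E'
from h import *
go(499.7,358,230,99.1)
for c in ("top","scene"):
    im=env.read_camera(c)
    p=proj(c,(505,330,120)); u,v=max(int(p[0])-80,0),max(int(p[1])-70,0)
    crop(c,u,v,180,140,4,f"pics/d_{c}.png",im); print(c,u,v)
E
```

```text
t: 7.62
eef_pos: [499.0, 358.0, 228.0]
tcp_rot: [-3.14, 0.001, 1.732]
ft_force: [-0.9, -0.2, 0.4]
opening: 1.003
t 7.62 pos [499. 358. 228.] rpy [-3.1397e+00  6.0000e-04  1.7323e+00] yaw 99.25 F [-0.89 -0.16  0.41] M [ 0.02 -0.12  0.02] op 1.003 j [0.51 0.46 1.57 0.   1.11 0.35]
tool d mm [-0.1  0.7 -2. ] frac [-0.0003  0.0016 -0.0051] turn 0.0008
top 109 147
scene 295 160
```

View pics/d_top.png

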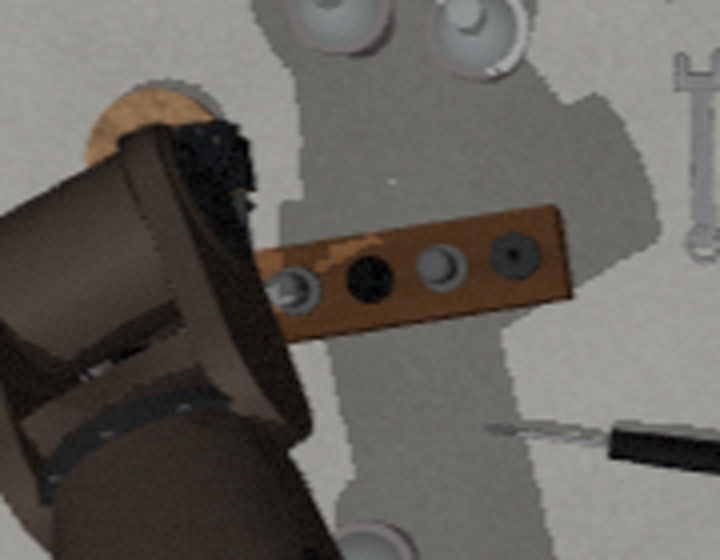

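View pics/d_scene.png

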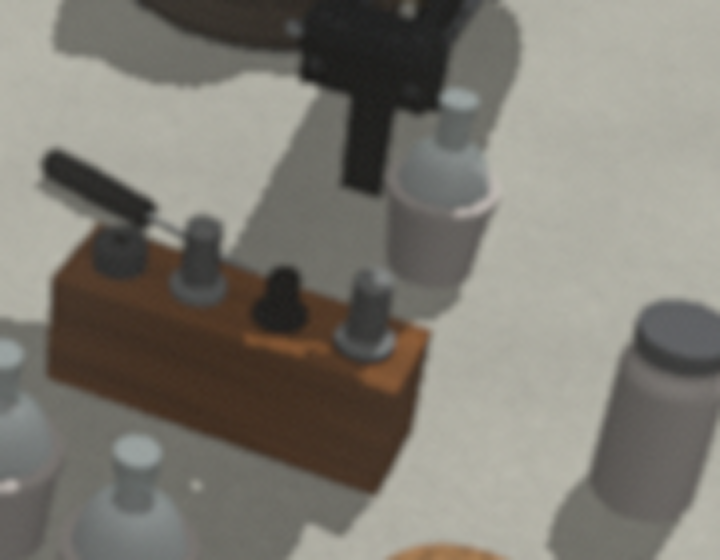

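```bash
python3 - <<'E'
from h import *
f=lambda a,b:(295+(a+.5)/4-.5,160+(b+.5)/4-.5)
print("griptop",ray("scene",*f(376,277),137))
# collar: outer ellipse center at z 88
print("collar",ray("scene",*f(364,341),91))
print("knob",ray("scene",*f(281,320),89))
for x,y in((499.7,358),(499.7,361)): 
  for z in(91,137): print(x,y,z,[ (round((a-295)*4),round((b-160)*4)) for a,b in[proj("scene",(x,y,z))]],[ (round((a-109)*4),round((b-147)*4)) for a,b in[proj("top",(x,y,z))]])
go(499.7,359,94)
E
```

```text
griptop [498.40405712 360.26056541 137.        ]
collar [502.85730717 361.44350658  91.        ]
knob [514.93195286 310.55693799  89.        ]
499.7 358 91 [(360, 335)] [(294, 288)]
499.7 358 137 [(370, 275)] [(278, 286)]
499.7 361 91 [(364, 337)] [(290, 288)]
499.7 361 137 [(375, 277)] [(274, 286)]
t 7.72 pos [499.2 355.7 229.3] rpy [-3.1409e+00  6.0000e-04  1.7304e+00] yaw 99.14 F [-0.5  -0.19 -0.14] M [-0.03 -0.14  0.01] op 0.999 j [ 0.51  0.46  1.57 -0.    1.11  0.35]
tool d mm [  3.2   1.1 135.3] frac [0.0081 0.0028 0.3382] turn None
```

```bash
python3 -m pendant '[0.0105,0.003,0.06,0,-1, 0,0,0.06,0,-1, 0,0,0.06,0,-1, 0,0,0.06,0,-1, 0,0,0.06,0,-1, 0,0,0.03,0,-1, 0,0,0,0,-1, 0,0,0,0,-1]'
python3 - <<'E'
from h import *
go(500,360,97,99.1)
for c in ("scene","top"):
    im=env.read_camera(c)
    p=proj(c,(505,330,120)); u,v=max(int(p[0])-60,0),max(int(p[1])-60,0)
    crop(c,u,v,150,120,5,f"pics/e_{c}.png",im); print(c,u,v)
E
```

```text
t: 8.72
eef_pos: [500.4, 360.1, 98.7]
tcp_rot: [3.14, -0.0, 1.729]
ft_force: [0.4, 0.1, -0.1]
opening: 0.999
t 8.72 pos [500.4 360.1  98.7] rpy [ 3.1402e+00 -4.0000e-04  1.7293e+00] yaw 99.08 F [ 0.45  0.13 -0.13] M [-0.01 -0.12 -0.02] op 0.999 j [ 0.52  0.61  1.69 -0.    0.84  0.36]
tool d mm [-0.  -0.4  1.7] frac [-0.     -0.0011  0.0042] turn -0.0001
scene 315 170
top 129 157
```

View pics/e_scene.png

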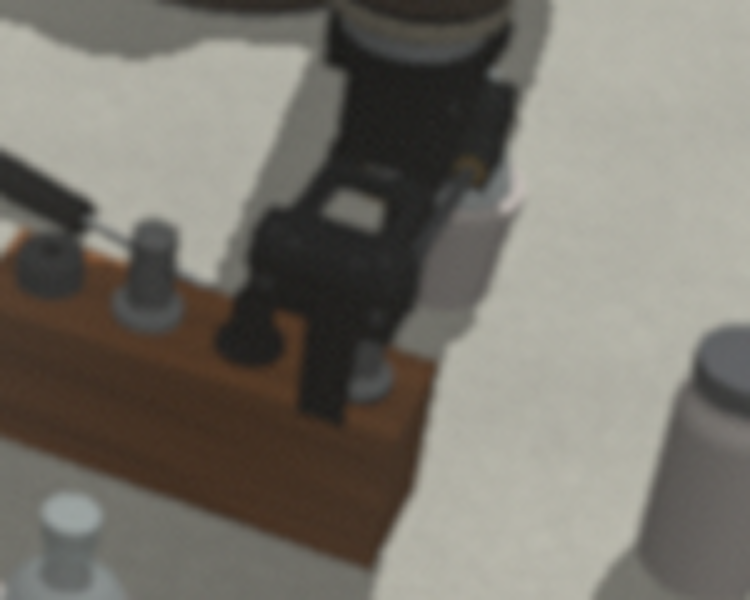

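The fingers straddle the drift, with the near finger at (325, 350) and the collar behind it at (370, 375). Closing the gripper.

```bash
python3 -m pendant '[0,0,0,0,1, 0,0,0,0,1, 0,0,0,0,1, 0,0,0,0,1, 0,0,0,0,1, 0,0,0,0,1]'; python3 -c "
from h import *
go(500,360,97,99.1)"
```

```text
t: 9.57
eef_pos: [500.0, 360.1, 97.6]
tcp_rot: [-3.142, 0.0, 1.73]
ft_force: [1.4, 0.7, -0.2]
opening: 0.426
t 9.57 pos [500.  360.1  97.6] rpy [-3.1415e+00  1.0000e-04  1.7296e+00] yaw 99.1 F [ 1.36  0.73 -0.25] M [-0.05 -0.1   0.01] op 0.426 j [ 0.52  0.61  1.69 -0.    0.84  0.36]
tool d mm [-0.1  0.   0.6] frac [-0.0003  0.      0.0015] turn -0.0
```

```bash
python3 -m pendant '[0,0,0,0,1, 0,0,0,0,1, 0,0,0,0,1, 0,0,0,0,1]'; python3 -m pendant '[0,0,0,0,1, 0,0,0,0,1]'
```

```text
t: 10.07
eef_pos: [499.9, 360.1, 97.6]
tcp_rot: [-3.141, 0.0, 1.73]
ft_force: [-1.0, 0.5, -0.1]
opening: 0.244
t: 10.32
eef_pos: [499.9, 360.1, 97.6]
tcp_rot: [-3.141, 0.0, 1.73]
ft_force: [-0.3, 0.1, -0.8]
opening: 0.249
```

```bash
python3 -m pendant '[0,0,-0.02,0,1, 0,0,-0.04,0,1, 0,0,-0.05,0,1, 0,0,-0.06,0,1, 0,0,-0.06,0,1, 0,0,-0.06,0,1, 0,0,-0.04,0,1, 0,0,0,0,1, 0,0,0,0,1]'
python3 - <<'E'
from h import *
go(500,360,97,99.1)
im=env.read_camera("scene")
p=proj("scene",(500,360,190)); u,v=int(p[0])-60,int(p[1])-60
crop("scene",u,v,130,120,5,"pics/f_scene.png",im); print(u,v)
im=env.read_camera("top")
crop("top",140,147,130,100,5,"pics/f_top.png",im)
E
```

```text
t: 11.45
eef_pos: [499.7, 359.9, 228.9]
tcp_rot: [-3.14, 0.001, 1.73]
ft_force: [0.3, 0.4, -2.8]
opening: 0.247
t 11.45 pos [499.7 359.9 228.9] rpy [-3.1405e+00  5.0000e-04  1.7295e+00] yaw 99.09 F [ 0.32  0.4  -2.81] M [-0.07 -0.12 -0.03] op 0.247 j [ 0.52  0.46  1.56 -0.    1.11  0.36]
tool d mm [1.000e-01 5.000e-01 1.319e+02] frac [3.000e-04 1.300e-03 3.297e-01] turn -0.0
331 151
```

View pics/f_scene.png

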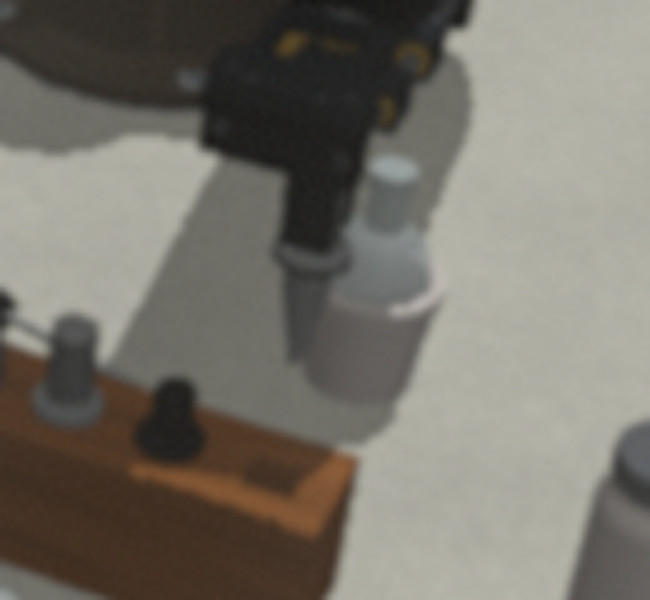

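View pics/f_top.png

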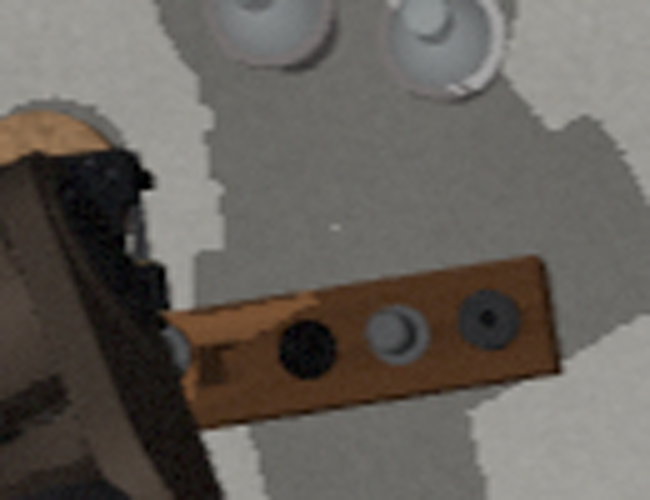

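The picked tool tapers to a tip at (297, 362), so it's the drift. Now I'll measure how it sits in the grip.

```bash
python3 - <<'E'
from h import *
s=env.state()["eef_pos"]; zc=85+s[2]-97.6
f=lambda a,b:(331+(a+.5)/5-.5,151+(b+.5)/5-.5)
# predicted projections for axis at tcp
for dx,dy in((0,0),(0,-3),(0,3)):
    print(dx,dy,[tuple(np.round([(proj("scene",(s[0]+dx,s[1]+dy,z))[i]-[331,151][i])*5 for i in(0,1)],0)) for z in(zc-62,zc,zc+6)])
for k in range(3):
    env.read_camera("scene")
    for d in env.landmark_of("drift","scene")[:2]: print(np.round(d["xyz"],1),d["confidence"])
im=env.read_camera("scene")
g=im[int(151+225/5):int(151+370/5),int(331+255/5):int(331+365/5)].mean(2).astype(int)
print(g)
E
```

```text
0 0 [(np.float64(291.0), np.float64(362.0)), (np.float64(309.0), np.float64(254.0)), (np.float64(311.0), np.float64(243.0))]
0 -3 [(np.float64(285.0), np.float64(359.0)), (np.float64(304.0), np.float64(252.0)), (np.float64(305.0), np.float64(241.0))]
0 3 [(np.float64(297.0), np.float64(364.0)), (np.float64(315.0), np.float64(256.0)), (np.float64(317.0), np.float64(246.0))]
[502.6 359.3 216.6] 0.59
[499.  357.8 215.1] 0.59
[498.4 360.1 218.7] 0.76
[509.  308.   86.7] 0.26
[[107 108 109 104  89  62  39  34  33  33  34  32  34  33  36  41  53  71
   94 115 123 120]
 [108 107 109 104  84  56  36  30  32  33  33  34  32  34  36  44  58  81
  103 118 125 124]
 [108 109 108  99  80  54  37  33  33  32  33  32  33  34  37  46  60  79
   99 116 124 127]
 [108 107 106  93  74  60  50  45  40  35  34  33  33  33  38  49  63  76
   92 109 121 125]
 [106 107 102  87  73  71  70  63  56  47  45  40  36  37  43  57  69  77
   88 104 116 122]
 [106 107 100  83  69  72  78  77  73  68  64  60  52  50  55  67  76  80
   85  99 111 118]
 [108 107 102  86  67  66  73  77  80  79  77  75  72  71  73  78 
[... 1373 characters left out ...]
1  73  78  80  82  84  85  87
   88  90  91  94]
 [110 108 109 109 109 101  82  70  67  70  71  74  79  81  83  84  84  87
   89  89  90  92]
 [110 109 109 109 109 103  85  71  68  68  71  76  78  80  82  84  86  87
   88  91  93  92]
 [109 109 108 110 110 103  86  70  70  70  73  77  80  82  84  84  86  88
   89  90  93  93]
 [110 109 109 109 109 104  88  73  70  72  74  77  79  80  83  85  86  88
   90  91  93  93]
 [109 109 111 109 109 104  88  77  75  77  77  78  79  81  84  84  87  89
   89  90  92  93]
 [109 110 109 109 108 104  96  87  88  86  80  79  80  81  84  85  87  88
   88  92  93  95]
 [109 110 110 109 108 108 104 102 101  95  85  78  80  83  84  86  87  89
   91  92  93  93]]
```

```bash
python3 -c "
from h import *
go(507,-29,229,91.8)"
python3 -m pendant '[0,0,0,0.0405,1, 0,0,0,0,1]'
python3 -c "
from h import *
go(507,-29,229,91.8)"
```

```text
t 11.9 pos [500.  360.1 229.4] rpy [-3.1413e+00  2.0000e-04  1.7296e+00] yaw 99.1 F [ 0.19  0.47 -1.61] M [-0.01 -0.12 -0.  ] op 0.244 j [ 0.52  0.46  1.56 -0.    1.11  0.36]
tool d mm [-385.3  -54.6    0.5] frac [-0.9633 -0.1364  0.0013] turn 0.0405
t: 12.15
eef_pos: [500.0, 360.1, 229.6]
tcp_rot: [3.142, 0.0, 1.603]
ft_force: [-0.1, 1.0, -2.3]
opening: 0.248
t 12.15 pos [500.  360.1 229.6] rpy [3.1416e+00 1.0000e-04 1.6030e+00] yaw 91.85 F [-0.09  1.04 -2.25] M [ 0.01 -0.09  0.03] op 0.248 j [ 0.52  0.46  1.56 -0.    1.11  0.48]
tool d mm [-389.1   -5.5    0.6] frac [-0.9728 -0.0138  0.0016] turn 0.0003
```

```bash
python3 -m pendant '[-0.06,-0.0014,0,0,1, -0.12,-0.0014,0,0,1, -0.13,-0.0014,0,0,1, -0.13,-0.0014,0,0,1, -0.13,-0.0014,0,0,1, -0.13,-0.0014,0,0,1, -0.12,-0.0014,0,0,1, -0.09,-0.0014,0,0,1, -0.0628,-0.0026,0,0,1, 0,0,0,0,1]'
python3 -m pendant '[0,0,0.04,0,1, 0,0,0.04,0,1, 0,0,0.04,0,1, 0,0,0.03,0,1, 0,0,0,0,1, 0,0,0,0,1]'
python3 - <<'E'
from h import *
go(507,-29,155,91.8)
for c in ("scene","top"):
    im=env.read_camera(c)
    p=proj(c,(507,-29,110)); u,v=int(p[0])-60,int(p[1])-60
    crop(c,u,v,130,120,5,f"pics/g_{c}.png",im); print(c,u,v)
E
```

```text
t: 13.4
eef_pos: [506.1, -30.9, 229.8]
tcp_rot: [3.142, 0.0, 1.601]
ft_force: [0.4, -0.3, -2.2]
opening: 0.245
t: 14.15
eef_pos: [506.9, -28.9, 170.1]
tcp_rot: [3.141, 0.0, 1.603]
ft_force: [0.3, 0.3, -2.0]
opening: 0.248
t 14.15 pos [506.9 -28.9 170.1] rpy [3.1409e+00 2.0000e-04 1.6028e+00] yaw 91.83 F [ 0.32  0.3  -1.99] M [-0.03 -0.06  0.02] op 0.248 j [-0.19  0.38  1.9  -0.    0.86 -0.22]
tool d mm [-0.1  0.  15.1] frac [-0.0002  0.0001  0.0379] turn 0.0002
scene 202 124
top 253 157
```

View pics/g_scene.png

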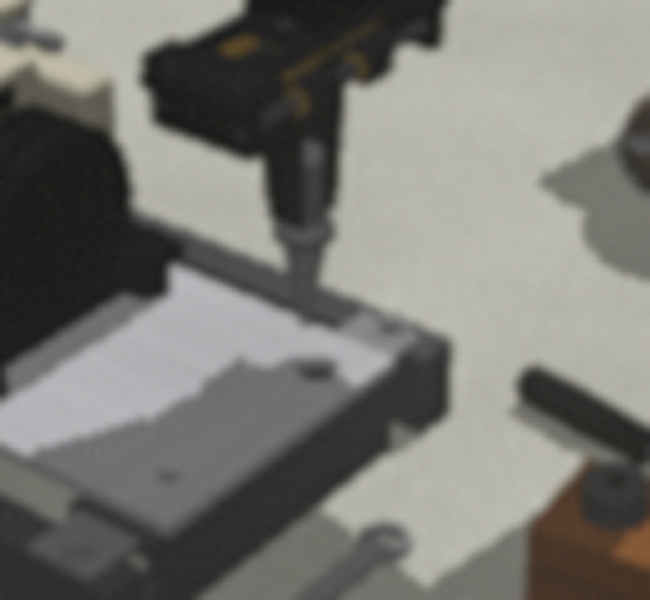

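View pics/g_top.png

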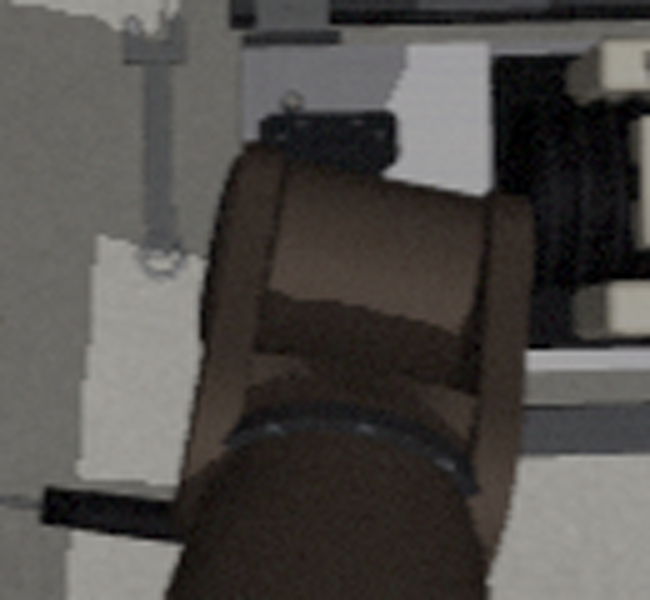

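```bash
python3 - <<'E'
from h import *
f=lambda a,b:(202+(a+.5)/5-.5,124+(b+.5)/5-.5)
print("hole",ray("scene",*f(320,369),66))
s=env.state()["eef_pos"]; zc=85+s[2]-97.6
print("tip",ray("scene",*f(307,316),zc-62), "collar bottom axis", [ (proj("scene",(s[0],s[1],z))[0]-202)*5 for z in (zc,zc-62)],[ (proj("scene",(s[0],s[1],z))[1]-124)*5 for z in (zc,zc-62)])
for k in range(3):
    env.read_camera("scene")
    for t in("foot_drift_hole","drift","foot_pin_hole"):
        for d in env.landmark_of(t,"scene")[:1]: print(t,np.round(d["xyz"],1),d["confidence"])
    env.read_camera("top")
    for t in("foot_pin_hole",):
        for d in env.landmark_of(t,"top")[:1]: print(t,np.round(d["xyz"],1),d["confidence"])
E
```

```text
hole [501.44935761 -23.22078366  66.        ]
tip [498.18015847 -35.29777385  95.61172109] collar bottom axis [np.float64(301.9463153295561), np.float64(303.465305726244)] [np.float64(230.04334155605704), np.float64(324.2866321199456)]
foot_drift_hole [502.8 -28.2  60.7] 0.63
drift [508.1 -29.6 158.8] 0.69
foot_pin_hole [632.5 -16.5  61.5] 0.87
foot_pin_hole [623.1 -18.8  65.3] 0.9
foot_drift_hole [501.8 -28.7  66.1] 0.95
drift [506.9 -28.9 159.5] 0.77
foot_pin_hole [635.9 -18.2  65.9] 0.61
foot_pin_hole [625.9 -18.8  66.6] 0.84
foot_drift_hole [502.7 -28.2  65.7] 0.67
drift [508.1 -28.1 157.9] 0.6
foot_pin_hole [639.4 -17.1  63.9] 0.61
foot_pin_hole [622.7 -17.5  64.7] 0.66
```

```bash
python3 -m pendant '[0,0,0.02,0,1, 0,0,0.02,0,1, 0,0,0.02,0,1, 0,0,0.005,0,1, 0,0,0.005,0,1, 0,0,0,0,1]'; python3 -m pendant '[0,0,0.005,0,1, 0,0,0.005,0,1, 0,0,0,0,1]';
```

```text
t: 15.9
eef_pos: [506.8, -29.0, 141.7]
tcp_rot: [3.142, 0.0, 1.602]
ft_force: [0.2, 0.2, -2.5]
opening: 0.248
t: 16.27
eef_pos: [506.7, -29.0, 137.5]
tcp_rot: [-3.141, 0.0, 1.602]
ft_force: [-0.4, -0.2, -4.0]
opening: 0.251
```

```bash
python3 -m pendant '[0,0,0.005,0,1, 0,0,0.005,0,1, 0,0,0,0,1]';python3 -m pendant '[0,0,0,0,1]'
```

```text
t: 16.65
eef_pos: [506.6, -29.0, 133.5]
tcp_rot: [-3.141, 0.0, 1.602]
ft_force: [-0.0, 0.3, -2.2]
opening: 0.248
t: 16.77
eef_pos: [506.7, -29.0, 133.7]
tcp_rot: [3.142, 0.0, 1.602]
ft_force: [-0.5, 0.2, -3.0]
opening: 0.246
```

```bash
python3 -m pendant '[0,0,0.004,0,1, 0,0,0,0,1]';python3 -m pendant '[0,0,0.004,0,1, 0,0,0,0,1]'; python3 -m pendant '[0,0,0.004,0,1, 0,0,0,0,1]'
```

```text
t: 17.02
eef_pos: [506.7, -29.0, 131.9]
tcp_rot: [-3.141, 0.0, 1.602]
ft_force: [0.4, 0.2, -2.4]
opening: 0.246
t: 17.27
eef_pos: [506.7, -29.0, 130.3]
tcp_rot: [-3.141, 0.0, 1.602]
ft_force: [0.1, -0.3, -2.2]
opening: 0.246
t: 17.52
eef_pos: [506.7, -29.0, 128.8]
tcp_rot: [-3.141, 0.0, 1.602]
ft_force: [-1.1, -0.0, -3.2]
opening: 0.247
```

The tip is past the rail's top without contact, so it's in the rail hole. Continuing in small steps.

```bash
for i in 1; do python3 -m pendant '[0,0,0.005,0,1, 0,0,0,0,1]';python3 -m pendant '[0,0,0.005,0,1, 0,0,0,0,1]'; python3 -m pendant '[0,0,0.005,0,1, 0,0,0,0,1]'; done
```

```text
t: 17.77
eef_pos: [506.7, -29.0, 126.7]
tcp_rot: [-3.141, 0.0, 1.602]
ft_force: [0.5, -0.8, -2.4]
opening: 0.249
t: 18.02
eef_pos: [506.7, -29.0, 124.7]
tcp_rot: [-3.141, 0.0, 1.602]
ft_force: [0.0, 0.0, -3.5]
opening: 0.246
t: 18.27
eef_pos: [506.6, -29.0, 122.7]
tcp_rot: [-3.141, -0.0, 1.602]
ft_force: [-0.7, -0.5, -2.0]
opening: 0.246
```

```bash
python3 -m pendant '[0,0,0.004,0,1, 0,0,0,0,1]';python3 -m pendant '[0,0,0.004,0,1, 0,0,0,0,1]'; python3 -m pendant '[0,0,0.004,0,1, 0,0,0,0,1]'
```

```text
t: 18.52
eef_pos: [506.5, -28.9, 121.1]
tcp_rot: [-3.141, -0.0, 1.602]
ft_force: [-0.6, 0.9, -2.8]
opening: 0.246
t: 18.77
eef_pos: [506.5, -28.9, 119.5]
tcp_rot: [-3.141, -0.0, 1.602]
ft_force: [-1.7, 0.6, -2.1]
opening: 0.247
t: 19.02
eef_pos: [506.3, -28.9, 117.8]
tcp_rot: [-3.141, -0.0, 1.602]
ft_force: [-2.6, 2.3, -3.2]
opening: 0.248
```

```bash
python3 -m pendant '[0,0,0.004,0,1, 0,0,0,0,1]';python3 -m pendant '[0,0,0.004,0,1, 0,0,0,0,1]'; python3 -m pendant '[0,0,0.004,0,1, 0,0,0,0,1]'
```

```text
t: 19.27
eef_pos: [506.5, -28.9, 116.3]
tcp_rot: [-3.141, -0.0, 1.602]
ft_force: [-2.6, 2.0, -2.3]
opening: 0.248
t: 19.52
eef_pos: [506.7, -29.0, 114.7]
tcp_rot: [-3.142, 0.0, 1.602]
ft_force: [-2.3, 2.4, -2.5]
opening: 0.247
t: 19.77
eef_pos: [506.7, -29.0, 113.1]
tcp_rot: [-3.142, 0.0, 1.602]
ft_force: [-2.3, 1.7, -3.1]
opening: 0.251
```

```bash
python3 -m pendant '[0,0,0.004,0,1, 0,0,0,0,1]';python3 -m pendant '[0,0,0.004,0,1, 0,0,0,0,1]'; python3 -m pendant '[0,0,0.004,0,1, 0,0,0,0,1]'; python3 -m pendant '[0,0,0.004,0,1, 0,0,0,0,1]'
```

```text
t: 20.02
eef_pos: [506.7, -29.0, 111.5]
tcp_rot: [-3.142, 0.0, 1.602]
ft_force: [-2.7, 2.6, -2.9]
opening: 0.244
t: 20.27
eef_pos: [506.7, -29.0, 109.9]
tcp_rot: [-3.142, 0.0, 1.602]
ft_force: [-3.0, 3.4, -1.9]
opening: 0.246
t: 20.52
eef_pos: [506.7, -29.0, 108.3]
tcp_rot: [-3.141, 0.0, 1.602]
ft_force: [-2.5, 2.6, -2.0]
opening: 0.25
t: 20.78
eef_pos: [506.7, -29.0, 106.7]
tcp_rot: [-3.142, 0.0, 1.602]
ft_force: [-3.6, 3.3, -3.2]
opening: 0.245
```

```bash
python3 -m pendant '[0,0,0.004,0,1, 0,0,0,0,1]';python3 -m pendant '[0,0,0.004,0,1, 0,0,0,0,1]'; python3 -m pendant '[0,0,0.004,0,1, 0,0,0,0,1]'; python3 -m pendant '[0,0,0.004,0,1, 0,0,0,0,1]'
```

```text
t: 21.02
eef_pos: [506.7, -29.0, 105.1]
tcp_rot: [-3.142, 0.0, 1.602]
ft_force: [-3.2, 3.0, -2.3]
opening: 0.247
t: 21.28
eef_pos: [506.7, -29.0, 103.5]
tcp_rot: [-3.142, 0.0, 1.602]
ft_force: [-2.8, 2.4, -2.5]
opening: 0.246
t: 21.52
eef_pos: [506.7, -29.0, 101.9]
tcp_rot: [-3.141, 0.0, 1.602]
ft_force: [-2.5, 2.3, -2.6]
opening: 0.248
t: 21.78
eef_pos: [506.7, -29.0, 100.3]
tcp_rot: [-3.142, 0.0, 1.602]
ft_force: [-2.7, 3.4, -2.9]
opening: 0.251
```

```bash
python3 -m pendant '[0,0,0.004,0,1, 0,0,0,0,1]';python3 -m pendant '[0,0,0.004,0,1, 0,0,0,0,1]'; python3 -m pendant '[0,0,0.003,0,1, 0,0,0,0,1]'; python3 -m pendant '[0,0,0.003,0,1, 0,0,0,0,1]'
```

```text
t: 22.02
eef_pos: [506.7, -29.0, 98.7]
tcp_rot: [-3.142, 0.0, 1.602]
ft_force: [-2.8, 1.9, -2.1]
opening: 0.248
t: 22.28
eef_pos: [506.7, -29.0, 97.1]
tcp_rot: [-3.142, 0.0, 1.602]
ft_force: [-2.5, 2.0, -2.3]
opening: 0.246
t: 22.52
eef_pos: [506.7, -29.0, 96.0]
tcp_rot: [3.142, 0.0, 1.602]
ft_force: [-1.9, 2.1, -2.1]
opening: 0.246
t: 22.78
eef_pos: [506.7, -29.0, 94.8]
tcp_rot: [-3.142, 0.0, 1.602]
ft_force: [-3.0, 2.4, -1.9]
opening: 0.25
```

```bash
python3 -m pendant '[0,0,0.003,0,1, 0,0,0,0,1]';python3 -m pendant '[0,0,0.003,0,1, 0,0,0,0,1]'; python3 -m pendant '[0,0,0.003,0,1, 0,0,0,0,1]'
```

```text
t: 23.02
eef_pos: [506.7, -29.0, 93.5]
tcp_rot: [-3.141, 0.0, 1.602]
ft_force: [-2.5, 3.3, -3.7]
opening: 0.246
t: 23.28
eef_pos: [506.7, -29.0, 92.3]
tcp_rot: [-3.141, 0.0, 1.602]
ft_force: [-2.3, 3.4, -2.8]
opening: 0.243
t: 23.52
eef_pos: [506.7, -29.0, 91.2]
tcp_rot: [-3.142, 0.0, 1.602]
ft_force: [-2.7, 2.5, -2.5]
opening: 0.247
```

```bash
python3 -m pendant '[0,0,0.003,0,1, 0,0,0,0,1]';python3 -m pendant '[0,0,0.003,0,1, 0,0,0,0,1]'; python3 -m pendant '[0,0,0.003,0,1, 0,0,0,0,1]'
```

```text
t: 23.78
eef_pos: [506.8, -29.0, 90.0]
tcp_rot: [3.142, 0.0, 1.602]
ft_force: [-2.2, 3.8, -1.9]
opening: 0.245
t: 24.02
eef_pos: [506.8, -28.9, 88.8]
tcp_rot: [3.141, -0.0, 1.602]
ft_force: [-2.0, 4.9, -1.7]
opening: 0.249
t: 24.28
eef_pos: [506.8, -28.8, 87.7]
tcp_rot: [3.141, -0.0, 1.602]
ft_force: [-2.7, 5.9, -0.0]
opening: 0.246
```

Fy is rising and the arm is being pushed towards +y, so the drift is touching the rail wall. I'll follow the push by moving towards +y.

```bash
python3 -m pendant '[0.0018,0,0,0,1, 0,0,0,0,1]';python3 -m pendant '[0,0,0.003,0,1, 0,0,0,0,1]'
```

```text
t: 24.52
eef_pos: [506.8, -28.4, 87.7]
tcp_rot: [3.141, 0.0, 1.602]
ft_force: [-2.0, 3.0, -0.9]
opening: 0.245
t: 24.78
eef_pos: [506.8, -28.2, 86.4]
tcp_rot: [3.141, 0.0, 1.602]
ft_force: [-1.5, 2.8, -2.5]
opening: 0.244
```

```bash
python3 -m pendant '[0.0005,0,0.003,0,1, 0,0,0,0,1]';python3 -m pendant '[0,0,0.003,0,1, 0,0,0,0,1]'
```

```text
t: 25.02
eef_pos: [506.7, -28.1, 85.1]
tcp_rot: [3.142, 0.0, 1.602]
ft_force: [-1.1, 3.5, -2.9]
opening: 0.244
t: 25.28
eef_pos: [506.7, -28.1, 84.0]
tcp_rot: [3.142, 0.0, 1.602]
ft_force: [-1.4, 4.0, -2.7]
opening: 0.244
```

```bash
python3 -m pendant '[0.0005,0,0.003,0,1, 0,0,0,0,1]';python3 -m pendant '[0,0,0.003,0,1, 0,0,0,0,1]'; python3 -m pendant '[0,0,0.003,0,1, 0,0,0,0,1]'
```

```text
t: 25.52
eef_pos: [506.7, -27.9, 82.8]
tcp_rot: [3.142, 0.0, 1.602]
ft_force: [-2.1, 2.4, -2.0]
opening: 0.247
t: 25.78
eef_pos: [506.7, -27.9, 81.6]
tcp_rot: [3.142, 0.0, 1.602]
ft_force: [-1.0, 3.1, -2.1]
opening: 0.245
t: 26.02
eef_pos: [506.7, -27.9, 80.4]
tcp_rot: [3.142, 0.0, 1.602]
ft_force: [-1.8, 2.5, -0.7]
opening: 0.246
```

Nearly seated; I expect the collar to touch at about 78.6. Going on in finer steps.

```bash
python3 -m pendant '[0,0,0.002,0,1, 0,0,0,0,1]';python3 -m pendant '[0,0,0.002,0,1, 0,0,0,0,1]'; python3 -m pendant '[0,0,0.001,0,1, 0,0,0,0,1]'
```

```text
t: 26.28
eef_pos: [506.7, -27.9, 79.6]
tcp_rot: [3.142, 0.0, 1.602]
ft_force: [-3.2, 2.3, -0.5]
opening: 0.249
t: 26.52
eef_pos: [506.7, -27.9, 78.8]
tcp_rot: [3.142, 0.0, 1.602]
ft_force: [-1.7, 3.1, 0.0]
opening: 0.247
t: 26.78
eef_pos: [506.8, -27.9, 78.6]
tcp_rot: [3.141, 0.0, 1.602]
ft_force: [-2.4, 3.1, 3.5]
opening: 0.246
```

Fz jumped by 5–6 N at 78.6, which means the collar is on the plate. One small press, then release.

```bash
python3 -m pendant '[0,0,0.001,0,1, 0,0,0,0,1]'; python3 -m pendant '[0,0,0,0,-1, 0,0,0,0,-1, 0,0,0,0,-1, 0,0,0,0,-1, 0,0,0,0,-1, 0,0,0,0,-1]';  python3 - <<'E'
from h import *
go(506.7,-28,150)
im=env.read_camera("scene")
p=proj("scene",(507,-29,110)); u,v=int(p[0])-60,int(p[1])-60
crop("scene",u,v,130,120,5,f"pics/k_scene.png",im); print(u,v)
E
```

```text
t: 27.02
eef_pos: [506.8, -27.8, 78.5]
tcp_rot: [3.141, 0.0, 1.602]
ft_force: [-3.8, 3.5, 8.1]
opening: 0.246
t: 27.78
eef_pos: [506.7, -27.9, 78.0]
tcp_rot: [3.142, 0.0, 1.602]
ft_force: [-1.2, 0.2, 0.0]
opening: 0.823
t 27.77 pos [506.7 -27.9  78. ] rpy [3.1416e+00 1.0000e-04 1.6023e+00] yaw 91.8 F [-1.15  0.18  0.03] M [ 0.01 -0.1  -0.04] op 0.823 j [-0.19  0.52  1.98 -0.    0.64 -0.22]
tool d mm [ -0.1   0.  -72. ] frac [-0.0003  0.     -0.1799] turn None
202 124
```

View pics/k_scene.png

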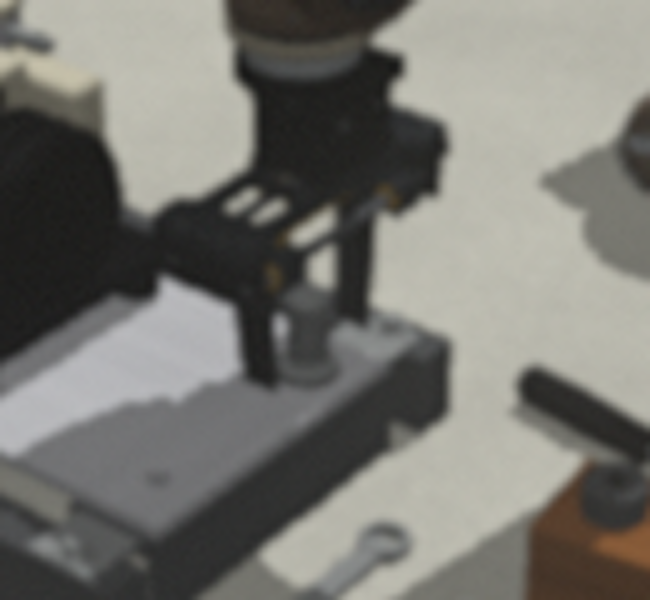

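The drift stands in the larger hole at (310, 340) with its collar on the plate. Next: retreat upwards, then measure the pin and its hole.

```bash
python3 -m pendant '[0,0,-0.04,0,-1, 0,0,-0.08,0,-1, 0,0,-0.1,0,-1, 0,0,-0.12,0,-1, 0,0,-0.1,0,-1, 0,0,-0.06,0,-1, 0,0,0,0,-1]'; python3 - <<'E'
from h import *
np.set_printoptions(precision=1,suppress=True,linewidth=200)
im=env.read_camera("top"); crop("top",165,190,100,60,8,"pics/l_top.png",im)
for k in range(3):
  for c in("top","scene"):
    im=env.read_camera(c)
    for t in("pin","drift","foot_pin_hole"):
      print(c,t,[(np.round(d["xyz"],1),d["confidence"]) for d in env.landmark_of(t,c)[:2]])
crop("scene",300,160,130,100,6,"pics/l_scene.png",im)
crop("scene",220,150,90,80,8,"pics/l_scene2.png",im)
print(env.state()["t"])
E
```

```text
t: 28.7
eef_pos: [507.1, -27.9, 279.4]
tcp_rot: [3.138, 0.001, 1.602]
ft_force: [-0.3, 0.4, -1.0]
opening: 1.002
top pin [(array([504.9, 305.7,  83.2]), 0.45)]
top drift [(array([ 577.4, -344.8,   62.5]), 0.74)]
top foot_pin_hole [(array([629.1, -22.3,  66.2]), 0.95), (array([292.6, 309.2,  -0.6]), 0.72)]
scene pin [(array([518.8, 249.2,  88.3]), 0.59), (array([507.9, 305.4,  82.2]), 0.56)]
scene drift [(array([507.5, -28. ,  67.9]), 0.65), (array([504. , -31.6,  67.5]), 0.54)]
scene foot_pin_hole [(array([639. , -26.1,  65. ]), 0.8), (array([606.2, 490.5,   4.8]), 0.17)]
top pin [(array([510.8, 306.4,  83.9]), 0.43)]
top drift []
top foot_pin_hole [(array([293. , 309.5,   0.2]), 0.73), (array([629.1, -21.1,  65.6]), 0.71)]
scene pin [(array([511.2, 305.1,  83.2]), 0.68)]
scene drift [(array([292.4, 312.8,  -0.7]), 0.17)]
scene foot_pin_hole [(array([637.9, -23.3,  61.4]), 0.69)]
top pin [(array([510.2, 305. ,  84.9]), 0.41)]
top drift []
top foot_pin_hole [(array([630.8, -19.9,  68.6]), 0.61), (array([293.1, 312.4,  -1.5]), 0.59)]
scene pin [(array([509. , 305.4,  87.3]), 0.68)]
scene drift [(array([609.6,  57.7,  -1.4]), 0.22)]
scene foot_pin_hole [(array([640.2, -21.1,  63.6]), 0.82), (array([565.1, -22.6,   0.7]), 0.17)]
29.95
```

View pics/l_top.png

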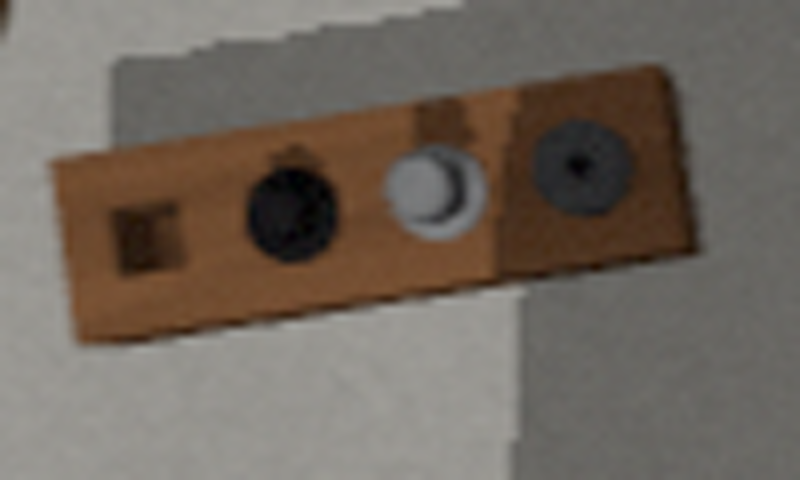

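View pics/l_scene.png

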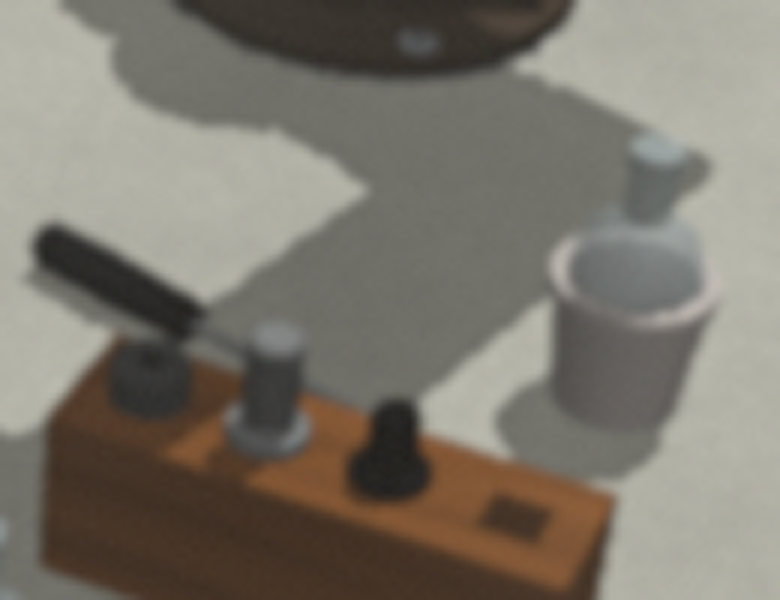

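View pics/l_scene2.png

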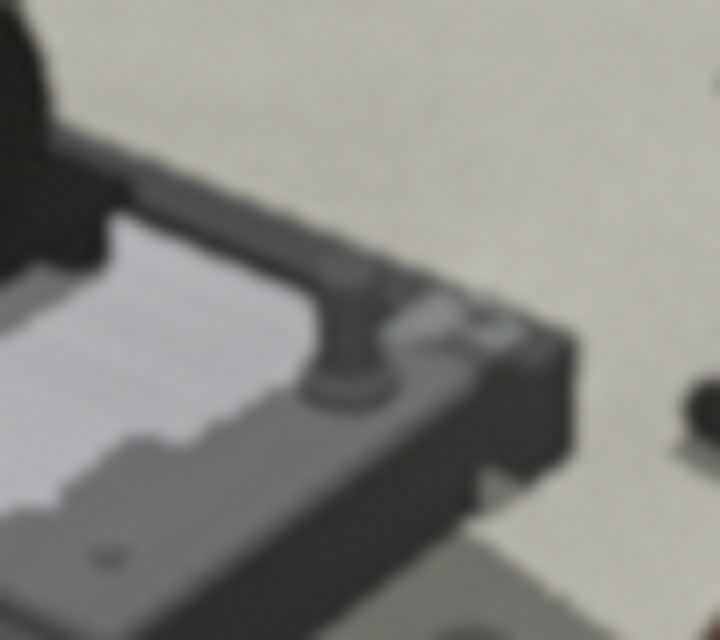

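```bash
python3 -m pendant '[0,0,0,-0.0405,-1, 0,0,0,0,-1]'; python3 -c "
from h import *
go(509.2,305.8,220,99.1)"
```

```text
t: 30.2
eef_pos: [506.7, -27.8, 278.1]
tcp_rot: [3.142, 0.0, 1.729]
ft_force: [-0.4, -0.3, -0.7]
opening: 1.0
t 30.2 pos [506.7 -27.8 278.1] rpy [3.1416e+00 1.0000e-04 1.7290e+00] yaw 99.06 F [-0.42 -0.28 -0.72] M [-0.03 -0.11 -0.04] op 1.0 j [-0.19  0.26  1.75 -0.    1.13 -0.34]
tool d mm [329.1  55.   58. ] frac [0.8227 0.1376 0.1451] turn -0.0002
```

```bash
python3 -m pendant '[0.06,0.0172,0.0181,0,-1, 0.12,0.0172,0.0181,0,-1, 0.12,0.0172,0.0181,0,-1, 0.13,0.0172,0.0181,0,-1, 0.13,0.0172,0.0181,0,-1, 0.12,0.0172,0.0181,0,-1, 0.09,0.0172,0.0181,0,-1, 0.0527,0.0172,0.0184,0,-1, 0,0,0,0,-1, 0,0,0,0,-1]'; python3 -c "
from h import *
go(509.2,305.8,92,99.1)"
```

```text
t: 31.45
eef_pos: [509.2, 304.9, 220.0]
tcp_rot: [-3.141, 0.0, 1.728]
ft_force: [-0.5, -0.6, -0.2]
opening: 1.003
t 31.45 pos [509.2 304.9 220. ] rpy [-3.1414e+00  4.0000e-04  1.7283e+00] yaw 99.02 F [-0.45 -0.64 -0.23] M [ 0.02 -0.1   0.04] op 1.003 j [ 0.43  0.44  1.63 -0.    1.07  0.27]
tool d mm [  1.    0.2 128. ] frac [0.0024 0.0004 0.3201] turn -0.0004
```

```bash
python3 -m pendant '[0.002,0.0004,0.06,0,-1, 0,0,0.06,0,-1, 0,0,0.06,0,-1, 0,0,0.06,0,-1, 0,0,0.05,0,-1, 0,0,0.03,0,-1, 0,0,0,0,-1, 0,0,0,0,-1]';  python3 - <<'E'
from h import *
go(509.2,305.8,92,99.1)
im=env.read_camera("scene")
crop("scene",310,150,130,100,6,"pics/m_scene.png",im)
E
```

```text
t: 32.45
eef_pos: [509.5, 306.5, 92.8]
tcp_rot: [3.14, -0.0, 1.729]
ft_force: [-0.4, 0.1, 0.6]
opening: 0.999
t 32.45 pos [509.5 306.5  92.8] rpy [ 3.1405e+00 -2.0000e-04  1.7292e+00] yaw 99.07 F [-0.41  0.09  0.65] M [-0.01 -0.14 -0.04] op 0.999 j [ 0.43  0.59  1.76 -0.    0.79  0.27]
tool d mm [-0.6 -0.4  0.8] frac [-0.0016 -0.001   0.002 ] turn -0.0001
```

View pics/m_scene.png

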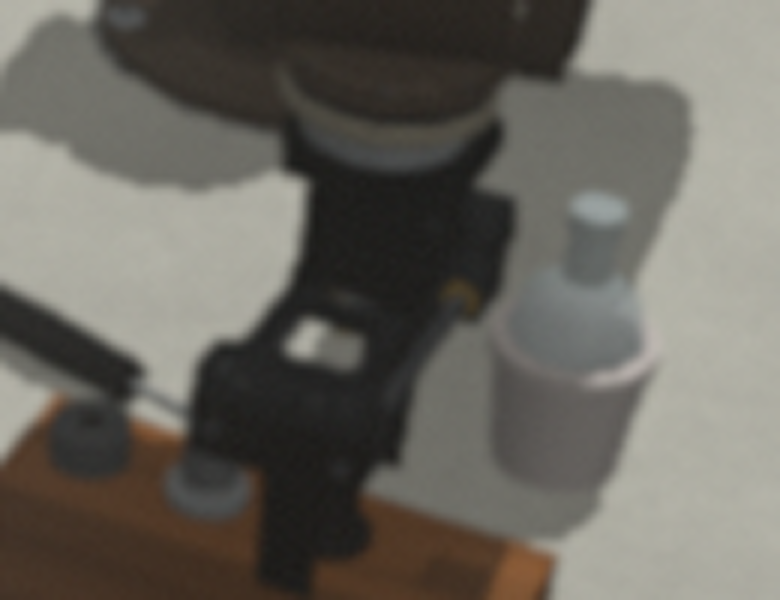

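The fingers straddle the pin; its knob edge shows at (345, 535). Closing.

```bash
python3 -m pendant '[0,0,0,0,1, 0,0,0,0,1, 0,0,0,0,1, 0,0,0,0,1, 0,0,0,0,1, 0,0,0,0,1, 0,0,0,0,1, 0,0,0,0,1, 0,0,0,0,1, 0,0,0,0,1]'; python3 -m pendant '[0,0,0,0,1, 0,0,0,0,1, 0,0,0,0,1]'
```

```text
t: 33.75
eef_pos: [509.0, 306.6, 92.0]
tcp_rot: [3.142, 0.0, 1.73]
ft_force: [-0.2, -0.5, 0.3]
opening: 0.223
t: 34.12
eef_pos: [509.0, 306.6, 92.0]
tcp_rot: [3.142, 0.0, 1.73]
ft_force: [-0.2, 0.4, 0.2]
opening: 0.221
```

Gripped at an opening of 0.22 (about 22 mm). Lift and look.

```bash
python3 -m pendant '[0,0,-0.02,0,1, 0,0,-0.05,0,1, 0,0,-0.06,0,1, 0,0,-0.06,0,1, 0,0,-0.06,0,1, 0,0,-0.05,0,1, 0,0,-0.03,0,1, 0,0,0,0,1]';python3 -m pendant '[0,0,0,0.0405,1, 0,0,0,0,1, 0,0,0,0,1]';  python3 - <<'E'
from h import *
go(636.7,-23.7,224,91.8)
im=env.read_camera("scene")
crop("scene",330,140,130,100,6,"pics/n_scene.png",im)
s=env.state()["eef_pos"]; zc=85+s[2]-92
print([tuple(np.round([(proj("scene",(s[0],s[1],z))[i]-[330,140][i]+.5)*6 for i in(0,1)],0)) for z in(zc-36,zc)])
E
```

```text
t: 35.12
eef_pos: [509.2, 306.7, 224.7]
tcp_rot: [3.14, -0.0, 1.73]
ft_force: [0.0, 0.7, -1.3]
opening: 0.226
t: 35.5
eef_pos: [508.9, 306.5, 223.4]
tcp_rot: [-3.141, 0.0, 1.605]
ft_force: [0.9, 0.9, -0.6]
opening: 0.222
t 35.5 pos [508.9 306.5 223.4] rpy [-3.1408e+00  5.0000e-04  1.6049e+00] yaw 91.95 F [ 0.89  0.88 -0.64] M [ 0.04 -0.12 -0.01] op 0.222 j [ 0.43  0.44  1.63 -0.    1.08  0.4 ]
tool d mm [-334.4  116.5   -0.5] frac [-0.8359  0.2912 -0.0013] turn 0.0008
[(np.float64(236.0), np.float64(410.0)), (np.float64(246.0), np.float64(334.0))]
```

View pics/n_scene.png

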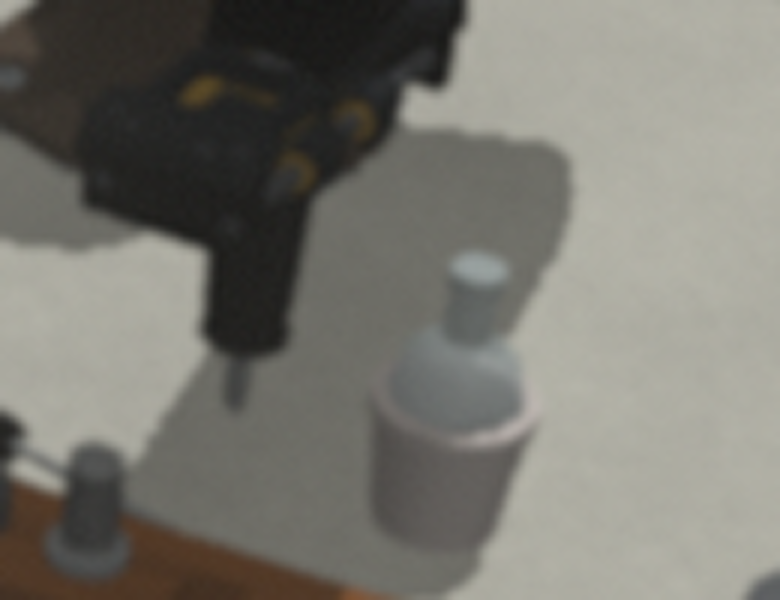

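The pin hangs straight, with its tip at (236, 407), as predicted. Now I'll measure its hole again with the arm out of the way.

```bash
python3 - <<'E'
from h import *
np.set_printoptions(precision=1,suppress=True,linewidth=200)
im=np.mean([env.read_camera("top") for k in range(3)],0); 
crop("top",295,160,40,70,8,"pics/o_top.png",im.astype(np.uint8))
s=env.read_camera("scene"); p=proj("scene",(636.7,-23.7,66)); u,v=int(p[0])-30,int(p[1])-25; crop("scene",u,v,100,60,8,"pics/o_scene.png",s); print(u,v)
print(im[168:184,303:319].mean(2).astype(int))
def cen(u0,u1,v0,v1,bg):
    w=np.clip(bg-im[v0:v1,u0:u1].mean(2)-6,0,None); vv,uu=np.mgrid[v0:v1,u0:u1]; return (w*uu).sum()/w.sum(),(w*vv).sum()/w.sum()
g=np.median(im[168:182,303:318].mean(2)); c=cen(304,318,168,182,g); print(g,c,ray("top",*c,66))
print("proj drift",proj("top",(506.7,-27.9,72)),proj("top",(506.7,-27.9,118)),"pinhole pred",proj("top",(636.7,-23.7,66)))
E
```

```text
203 193
[[158 157 156 155 155 158 157 157 157 157 158 160 158 157 157 156]
 [158 157 156 155 156 157 157 157 157 158 159 159 157 158 157 156]
 [157 158 157 154 156 157 157 156 158 159 159 157 158 158 157 157]
 [158 157 155 155 155 158 157 157 157 158 159 158 158 157 157 157]
 [158 157 156 155 155 158 158 157 157 159 158 158 158 157 156 156]
 [158 156 156 155 156 158 157 157 153 152 157 159 159 157 157 157]
 [159 157 156 155 156 158 155 135  95  79 113 148 158 157 158 158]
 [159 158 157 155 155 157 146 119 101  86  71 123 155 158 157 157]
 [158 157 157 155 155 157 149 123 103 101  81 117 154 158 157 158]
 [158 157 156 156 155 157 153 131 106  94  96 135 158 158 158 159]
 [159 156 157 155 155 157 158 152 140 133 145 158 158 157 158 157]
 [159 157 156 155 156 158 158 158 158 158 158 159 159 157 157 158]
 [159 157 156 156 155 158 158 158 158 159 158 159 158 158 158 159]
 [159 158 156 156 155 157 157 158 159 158 158 158 159 158 157 158]
 [158 159 158 156 156 158 157 159 158 159 159 158 159 157 157 159]
 [159 158 158 156 155 157 158 158 158 158 158 158 158 158 158 158]]
157.66666666666666 (np.float64(311.9830342975711), np.float64(175.59599658244844)) [636.  -26.7  66. ]
proj drift (np.float64(312.30309417979515), np.float64(218.0554224341429)) (np.float64(313.3621609777508), np.float64(217.51973694795106)) pinhole pred (np.float64(310.986256423729), np.float64(175.34768170369765))
```

View pics/o_top.png

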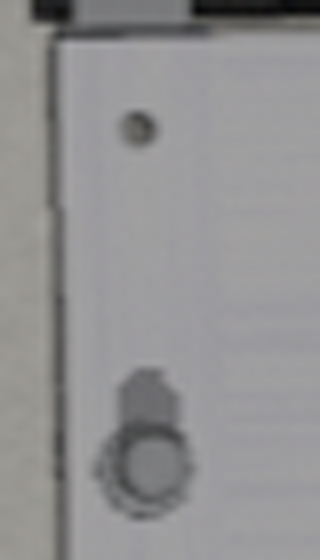

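View pics/o_scene.png

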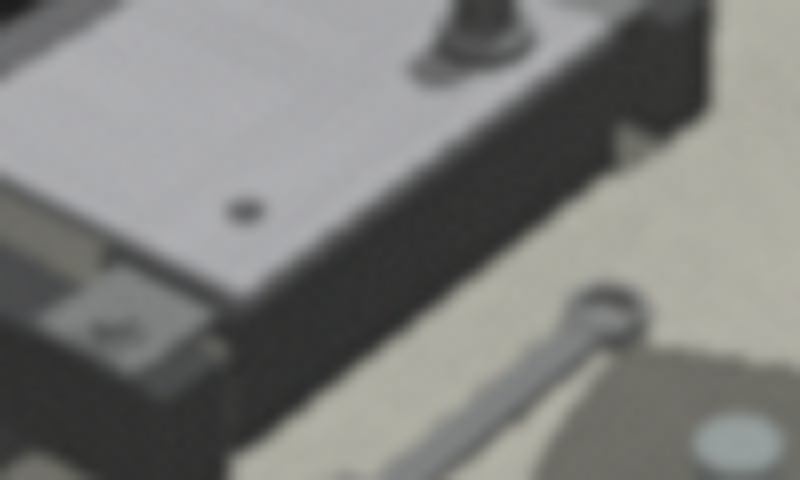

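```bash
python3 - <<'E'
from h import *
f=lambda a,b:(203+(a+.5)/8-.5,193+(b+.5)/8-.5)
print("hole",ray("scene",*f(244,211),66)); 
print("pred hole",[ [round((proj("scene",(636.7,y,66))[i]-[203,193][i]+.5)*8) for i in(0,1)] for y in(-23.7,-25.8)])
print("pred drift collar top",[round((proj("scene",(506.7,-27.9,72))[i]-[203,193][i]+.5)*8) for i in(0,1)])
im=env.read_camera("scene"); crop("scene",245,165,40,45,14,"pics/o2.png",im)
print("pred drift in o2, z66,72,118",[[round((proj("scene",(506.7,-27.9,z))[i]-[245,165][i]+.5)*14) for i in(0,1)] for z in(66,72,118)])
g=cv2.cvtColor(env.read_camera("top"),cv2.COLOR_RGB2GRAY).astype(float)
# plate left edge subpixel by gradient
pts=[]
for v in range(170,228):
    r=np.abs(np.diff(g[v,298:308])); u=np.arange(298,307)+.5; pts.append((v,(r*u).sum()/r.sum()))
pts=np.array(pts); k=np.polyfit(pts[:,0],pts[:,1],1); 
a=ray("top",np.polyval(k,170),170,66); b=ray("top",np.polyval(k,228),228,66); print("plate yaw",np.arctan2(a[1]-b[1],a[0]-b[0]))
E
```

```text
hole [636.85763214 -23.9424189   66.        ]
pred hole [[245, 212], [241, 209]]
pred drift collar top [485, 27]
pred drift in o2, z66,72,118 [[261, 464], [261, 439], [258, 249]]
plate yaw 0.030445029745136857
```

View pics/o2.png

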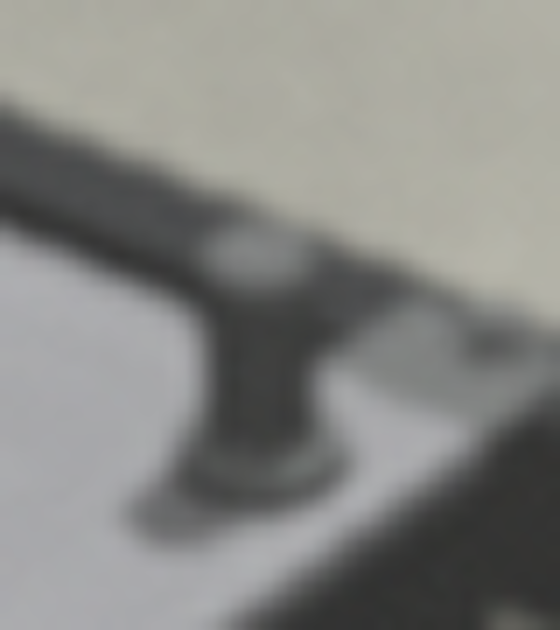

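```bash
python3 -c "
from h import *
go(636.7,-24.2,223.4,91.8)"
python3 -m pendant '[-0.05,0.0194,0,0,1, -0.11,0.0388,0,0,1, -0.12,0.0388,0,0,1, -0.12,0.0388,0,0,1, -0.12,0.0388,0,0,1, -0.12,0.0388,0,0,1, -0.11,0.0388,0,0,1, -0.0867,0.0388,0,0.0007,1, 0,0,0,0,1, 0,0,0,0,1]'; python3 -c "
from h import *
go(636.7,-24.2,115,91.8)"
```

```text
t 35.85 pos [509.  306.6 224. ] rpy [3.1416e+00 1.0000e-04 1.6028e+00] yaw 91.83 F [-0.19  0.25  0.01] M [-0.03 -0.13  0.01] op 0.222 j [ 0.43  0.44  1.63 -0.    1.08  0.4 ]
tool d mm [-334.7  117.     0.6] frac [-0.8368  0.2925  0.0015] turn 0.0002
t: 37.1
eef_pos: [635.5, -24.7, 223.8]
tcp_rot: [-3.141, -0.0, 1.6]
ft_force: [-0.1, 0.6, -0.7]
opening: 0.225
t 37.1 pos [635.5 -24.7 223.8] rpy [-3.1411e+00 -1.0000e-04  1.5996e+00] yaw 91.65 F [-0.06  0.56 -0.68] M [ 0.03 -0.11  0.  ] op 0.225 j [-0.14  0.5   1.52 -0.    1.12 -0.17]
tool d mm [  0.4   1.3 108.8] frac [0.0011 0.0031 0.2721] turn -0.0008
```

```bash
python3 -m pendant '[0.0004,0.003,0.05,0,1, 0,0,0.06,0,1, 0,0,0.06,0,1, 0,0,0.05,0,1, 0,0,0.03,0,1, 0,0,0.015,0,1, 0,0,0,0,1, 0,0,0,0,1]'; python3 - <<'E'
from h import *
go(636.7,-24.2,109,91.8)
im=env.read_camera("scene"); p=proj("scene",(636.7,-24.2,80)); u,v=int(p[0])-35,int(p[1])-35; crop("scene",u,v,80,60,10,"pics/p.png",im); print(u,v)
s=env.state()["eef_pos"]
print("tip pred",[[round((proj("scene",(s[0],s[1],z))[i]-[u,v][i]+.5)*10) for i in(0,1)] for z in(s[2]-43,s[2]-7)],"hole",[round((proj("scene",(636.85,-23.95,66))[i]-[u,v][i]+.5)*10) for i in(0,1)])
E
```

```text
t: 38.1
eef_pos: [637.4, -24.1, 118.7]
tcp_rot: [3.141, 0.0, 1.6]
ft_force: [-0.5, 0.1, 0.2]
opening: 0.227
t 38.1 pos [637.4 -24.1 118.7] rpy [3.1406e+00 3.0000e-04 1.6002e+00] yaw 91.68 F [-0.52  0.1   0.23] M [-0.   -0.13  0.03] op 0.227 j [-0.14  0.61  1.62 -0.    0.91 -0.17]
tool d mm [-0.1 -0.7  9.7] frac [-0.0003 -0.0018  0.0243] turn -0.0007
197 179
tip pred [[362, 376], [355, 266]] hole [366, 404]
```

View pics/p.png

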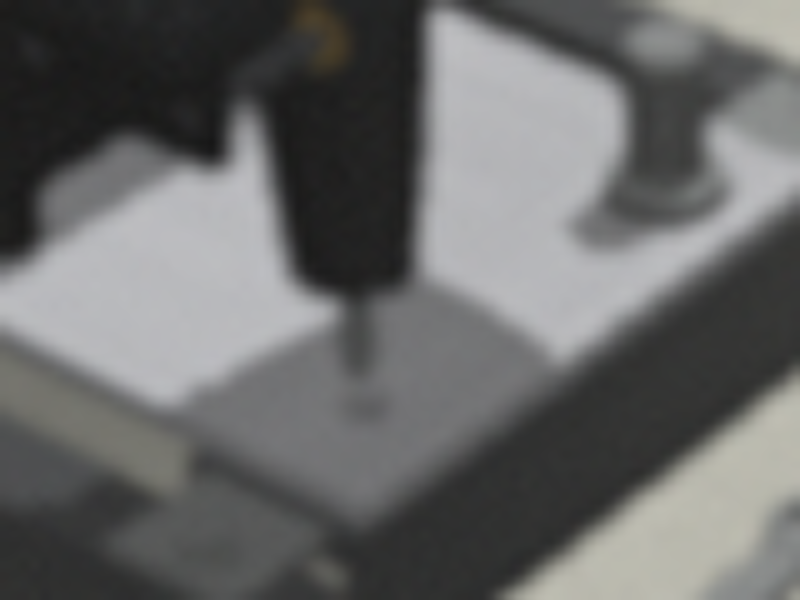

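The tip is at (360, 376), right above the hole at (366, 404). Inserting.

```bash
python3 -m pendant '[0,0,0.012,0,1, 0,0,0.005,0,1, 0,0,0,0,1]'; python3 -m pendant '[0,0,0.005,0,1, 0,0,0,0,1]'; python3 -m pendant '[0,0,0.005,0,1, 0,0,0,0,1]'; python3 -m pendant '[0,0,0.005,0,1, 0,0,0,0,1]'
```

```text
t: 38.52
eef_pos: [637.0, -24.1, 111.0]
tcp_rot: [-3.141, -0.0, 1.6]
ft_force: [0.1, 0.0, 0.4]
opening: 0.223
t: 38.78
eef_pos: [637.1, -24.1, 109.1]
tcp_rot: [-3.141, 0.0, 1.6]
ft_force: [0.1, -1.3, -0.7]
opening: 0.224
t: 39.02
eef_pos: [637.1, -24.1, 107.0]
tcp_rot: [-3.141, 0.0, 1.6]
ft_force: [1.1, -0.9, 0.4]
opening: 0.224
t: 39.28
eef_pos: [637.1, -24.0, 105.1]
tcp_rot: [-3.141, 0.0, 1.6]
ft_force: [-0.4, 0.0, 0.1]
opening: 0.222
```

```bash
python3 -m pendant '[0,0,0.004,0,1, 0,0,0,0,1]'; python3 -m pendant '[0,0,0.004,0,1, 0,0,0,0,1]'; python3 -m pendant '[0,0,0.003,0,1, 0,0,0,0,1]'; python3 -m pendant '[0,0,0.003,0,1, 0,0,0,0,1]'
```

```text
t: 39.52
eef_pos: [637.1, -24.0, 103.5]
tcp_rot: [-3.141, 0.0, 1.6]
ft_force: [0.8, -0.0, -0.6]
opening: 0.218
t: 39.78
eef_pos: [637.1, -24.0, 101.9]
tcp_rot: [-3.141, 0.0, 1.6]
ft_force: [0.2, -0.5, 0.5]
opening: 0.227
t: 40.02
eef_pos: [637.1, -24.1, 100.7]
tcp_rot: [-3.141, 0.0, 1.6]
ft_force: [-0.1, -0.2, -0.1]
opening: 0.221
t: 40.28
eef_pos: [637.1, -24.1, 99.5]
tcp_rot: [-3.141, 0.0, 1.6]
ft_force: [-0.3, -0.2, -0.2]
opening: 0.224
```

```bash
python3 -m pendant '[0,0,0.003,0,1, 0,0,0,0,1]'; python3 -m pendant '[0,0,0.003,0,1, 0,0,0,0,1]'; python3 -m pendant '[0,0,0.003,0,1, 0,0,0,0,1]'; python3 -m pendant '[0,0,0.003,0,1, 0,0,0,0,1]'
```

```text
t: 40.52
eef_pos: [637.1, -24.1, 98.3]
tcp_rot: [-3.141, 0.0, 1.6]
ft_force: [-0.4, 0.3, -1.1]
opening: 0.223
t: 40.78
eef_pos: [637.1, -24.1, 97.1]
tcp_rot: [-3.141, 0.0, 1.6]
ft_force: [-0.0, 1.0, -1.3]
opening: 0.224
t: 41.02
eef_pos: [637.1, -24.1, 95.9]
tcp_rot: [-3.141, 0.0, 1.6]
ft_force: [-0.5, 0.3, -0.9]
opening: 0.225
t: 41.28
eef_pos: [637.1, -24.1, 94.7]
tcp_rot: [-3.141, 0.0, 1.6]
ft_force: [-0.5, 0.1, -0.1]
opening: 0.222
```

The pin is in the rail hole with no contact force. Continuing.

```bash
python3 -m pendant '[0,0,0.004,0,1, 0,0,0.004,0,1, 0,0,0,0,1]'; python3 -m pendant '[0,0,0.005,0,1, 0,0,0.005,0,1, 0,0,0,0,1]'; python3 -m pendant '[0,0,0.005,0,1, 0,0,0.005,0,1, 0,0,0,0,1]';  python3 -m pendant '[0,0,0.005,0,1, 0,0,0.005,0,1, 0,0,0,0,1]'
```

```text
t: 41.65
eef_pos: [637.1, -24.1, 91.4]
tcp_rot: [-3.141, 0.0, 1.6]
ft_force: [-0.1, 0.2, -0.3]
opening: 0.224
t: 42.02
eef_pos: [637.1, -24.1, 87.4]
tcp_rot: [-3.141, 0.0, 1.6]
ft_force: [-0.3, 0.5, -0.9]
opening: 0.223
t: 42.4
eef_pos: [637.1, -24.1, 83.4]
tcp_rot: [-3.141, 0.0, 1.6]
ft_force: [0.0, -0.0, -0.9]
opening: 0.221
t: 42.78
eef_pos: [637.1, -24.1, 79.4]
tcp_rot: [-3.141, 0.0, 1.6]
ft_force: [0.6, 1.6, -1.1]
opening: 0.223
```

```bash
python3 -m pendant '[0,0,0.005,0,1, 0,0,0.003,0,1, 0,0,0,0,1]'; python3 -m pendant '[0,0,0.003,0,1, 0,0,0,0,1]'; python3 -m pendant '[0,0,0.002,0,1, 0,0,0,0,1]';  python3 -m pendant '[0,0,0.002,0,1, 0,0,0,0,1]'
```

```text
t: 43.15
eef_pos: [637.1, -24.1, 76.3]
tcp_rot: [-3.141, 0.0, 1.6]
ft_force: [-0.2, 0.7, -1.1]
opening: 0.22
t: 43.4
eef_pos: [637.1, -24.1, 75.1]
tcp_rot: [-3.142, 0.0, 1.6]
ft_force: [-0.4, 0.3, -1.1]
opening: 0.223
t: 43.65
eef_pos: [637.1, -24.1, 74.4]
tcp_rot: [-3.142, 0.0, 1.6]
ft_force: [0.1, -0.2, -0.7]
opening: 0.221
t: 43.9
eef_pos: [637.1, -24.1, 73.6]
tcp_rot: [-3.142, 0.0, 1.6]
ft_force: [-0.7, 0.4, 0.1]
opening: 0.224
```

```bash
python3 -m pendant '[0,0,0.001,0,1, 0,0,0,0,1]'; python3 -m pendant '[0,0,0.001,0,1, 0,0,0,0,1]'; python3 -m pendant '[0,0,0.001,0,1, 0,0,0,0,1]'
```

```text
t: 44.15
eef_pos: [637.1, -24.1, 73.2]
tcp_rot: [-3.142, 0.0, 1.6]
ft_force: [-0.3, 0.5, 0.3]
opening: 0.22
t: 44.4
eef_pos: [637.2, -24.1, 73.0]
tcp_rot: [3.141, 0.0, 1.6]
ft_force: [-1.2, 0.2, 2.3]
opening: 0.224
t: 44.65
eef_pos: [637.2, -24.0, 73.0]
tcp_rot: [3.141, 0.0, 1.6]
ft_force: [-2.6, 0.6, 6.0]
opening: 0.225
```

Fz is up to 6 N at 73.0, so the knob is seated on the plate. Release and retreat.

```bash
python3 -m pendant '[0,0,0,0,-1, 0,0,0,0,-1, 0,0,0,0,-1, 0,0,0,0,-1, 0,0,0,0,-1, 0,0,0,0,-1, 0,0,0,0,-1, 0,0,0,0,-1]'; python3 -m pendant '[0,0,-0.04,0,-1, 0,0,-0.08,0,-1, 0,0,-0.1,0,-1, 0,0,-0.12,0,-1, 0,0,-0.1,0,-1, 0,0,-0.06,0,-1, 0,0,0,0,-1, 0,0,0,0,-1]'; python3 - <<'E'
from h import *
im=env.read_camera("scene"); u,v=200,150; crop("scene",u,v,100,75,8,"pics/q.png",im)
print("pin pred z66,100",[[round((proj("scene",(637,-24.1,z))[i]-[u,v][i]+.5)*8) for i in(0,1)] for z in(66,100)],"drift",[[round((proj("scene",(506.7,-27.9,z))[i]-[u,v][i]+.5)*8) for i in(0,1)] for z in(66,118)])
for t in("pin","drift","foot_pin_hole","foot_drift_hole"):
    print(t,[(np.round(d["xyz"],1),d["confidence"]) for d in env.landmark_of(t,"scene")[:2]])
E
```

```text
t: 45.65
eef_pos: [637.2, -24.1, 72.4]
tcp_rot: [3.142, 0.0, 1.6]
ft_force: [-0.4, -0.2, 0.6]
opening: 0.98
t: 46.65
eef_pos: [636.7, -24.0, 271.9]
tcp_rot: [-3.141, -0.0, 1.6]
ft_force: [0.2, -0.8, 1.0]
opening: 0.997
pin pred z66,100 [[268, 556], [263, 473]] drift [[509, 385], [507, 262]]
pin [(array([562.2, -22.9,  -3.1]), 0.73), (array([635.8, -24.5,  65.7]), 0.63)]
drift [(array([506.5, -26.5,  68.7]), 0.74)]
foot_pin_hole [(array([640.3, -21. ,  65.7]), 0.59)]
foot_drift_hole [(array([508.1, -28.9,  66.7]), 0.94)]
```

View pics/q.png

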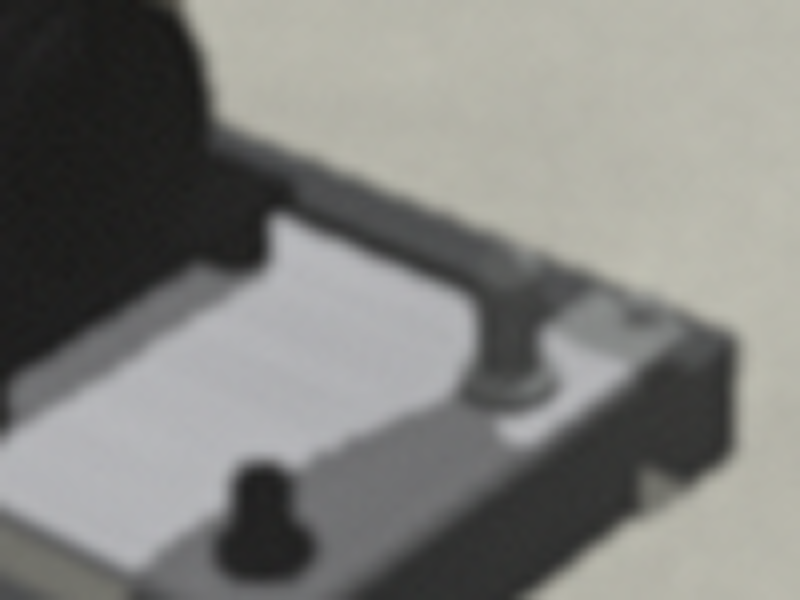

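Both stand upright and seated: the pin's knob at (265, 545), the drift's collar at (510, 385). The arm is clear, so I'm handing in.

```bash
python3 -m pendant '[0,0,0,0,-1, 0,0,0,0,-1]'; python3 -c "
from cell import env
print(env.job_done()); print(env.state()['t'])"
```

```text
t: 47.15
eef_pos: [637.1, -24.1, 272.2]
tcp_rot: [-3.141, 0.0, 1.6]
ft_force: [-0.3, -0.5, -0.7]
opening: 1.002
the job is handed in; nothing more can be done
None
the job is handed in; nothing more can be done
```

The drift and pin are both fully home and left standing in their holes. I handed the job in at about 47 s, and no verdict was reported.

- **Drift:** I picked it from the tool block and confirmed it by its taper once it was lifted. The top camera showed the rail's hole about 6 mm off to one side, so I lowered the drift there. I worked it down in 1–2 mm steps, easing it sideways about 1 mm when it touched the rail wall. The pump was drawn into line with sideways readings of no more than about 6 N. The collar landed at the expected height, with 8 N at the wrist on the last press.
- **Pin:** it went through both smaller holes with almost no resistance and seated at the expected height, with about 6 N at the wrist.

**Last checks:** in the final scene picture both stand upright with collar and knob on the plate. The gripper was open, about 200 mm above the plate, and reading no meaningful force. I saw no other item displaced in the crops I viewed, but I did not measure the bystanders separately.

**Disagreements:**
- **Pin hole, before insertion:** my top-camera estimate put the hole about 2 mm from the scene-camera one in y. I used the scene one, and the pin went in freely.
- **Network detections:** the networks gave a few false detections, including the pin near the frame's origin in the last picture. Their final pin-hole estimate was about 3–4 mm from where the pin sits, which is about their stated 4 mm accuracy.

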